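# Put the bench oil strainer back together

## Robot

A 6-joint arm with a two-finger parallel gripper is mounted at the origin on a cart in front of the work surface, level with it; the furniture and walls round the work are solid. World frame = base frame: x ahead of the robot, y to its left, z up, the work surface at z = 0. Lengths are in m, angles in rad, forces in N, time in s.
With the tool pointing down it reaches from about 0.35 to 0.775 m from the base axis. Payload 7.3 kg.
Tool frame: the origin (TCP) lies on the centre line of the jaws, within the pads' length; the fingertips stand 25 mm ahead of it and the grasp point (between the pads) lies 6 mm ahead of it; z points along the fingers, y is the direction in which the jaws open and shut (so a half turn about z gives the same grasp; the last joint's range is limited). The gripper opens to 92 mm and grips with 3 to 60 N. Pads are 19 mm wide; open, the fingers measure 130 mm over their backs; the gripper's body (75 mm by 190 mm) begins 47 mm behind the grasp point.
Start: joints at [-1.392, 0.342, 1.524, -0, 1.275, -0.146], TCP at [0.168, -0.498, 0.252] pointing down, gripper open.
Joint ranges: [-2.53, 2.53], [-0.77, 2.02], [0.04, 2.7], [-1, 4.14], [0.28, 2.66], [-3.11, 3.11]. Speed limits (rad/s): [2.57, 2.57, 3.14, 3.14, 3.14, 3.14].

## Interface

Orientations are given as [roll, pitch, yaw] about the fixed x, y, z axes, in that order (R = Rz(yaw) Ry(pitch) Rx(roll)).
In Python, from cell import telemetry, read_camera, workorder gives the robot as it stands.
- The arm moves only by the shell command python3 -m creep 'ROWS' [FORCE]. ROWS is JSON, one flat list of numbers, 5 for each row, row after row: the opening, from 0 (shut) to 1 (fully open), then the shift along the world's x, y, z in m, then the turn about the world's z in rad. A call has 1 to 12 rows; each row shifts and turns the pose as measured when the row begins; what a row does not reach is not made up. A row lasts 1/8 s, in which the tool goes at most 62.5 mm and 10.7 degrees, less where a joint would pass 70% of its speed; a pose out of reach is approached as far as the arm can. A call is refused whole if a number of a shift passes 0.0625 or a number of a turn 0.188, either way. A call with a gripper value outside its range is refused whole. The fingers move at their own pace and stop on an object; FORCE is the grip in N (left out, the last holds). Time passes only in rows, so rows that do not move let the fingers close. It gives the time, the measured TCP pose, the force and the opening at its end, in the units of the state.
- telemetry.observe(): the state, without advancing time (a new reading comes with each control period).
- read_camera(name): name is "side" or "top"; returns a dict with "image" (420x560x3 uint8, red, green, blue), "fovy" (degrees; the focal length in pixels is half the picture's height over the tangent of half this angle, whatever the lens; pixels are square), "cx", "cy" (the principal point, pixels), "distortion" ([k1, k2, p1, p2, k3] as OpenCV has them; the pictures are not rectified), "R" (3x3) and "t" (3): a world point X has camera coordinates R X + t. Camera axes: x right, y down, z forward; pixel columns grow to the right and rows downward; lengths in m; the calibration is good to about 2 mm. A picture is of the moment at which its call begins. There is no depth.
- workorder.hand_in(): hands the job in, once; it reports no verdict.
The state is a dict: "time": time; "qpos": joint angles; "qvel": joint speeds; "joint_efforts": joint torques, N m; "tool_pos": TCP position; "tool_rot": TCP orientation; "contact_force": force on the tool from outside, world axes, zero at the start; "torque": the same for the moment, N m; "opening": finger opening in m.
Only numpy, scipy, OpenCV 4.12 (cv2) and the standard library are available. Lean on these libraries where they do the work, as an engineer would, in place of code of your own. Each camera call takes 0.05 s, during which the arm holds its last target.

## Task

The bench oil strainer has been cleaned and drained; make it ready for use again. Screw its drain valve fully shut, clockwise by the T-handle until it comes to its stop, and nest the two perforated baskets in the pot: the large basket goes down into the pot and the small basket down into the large one, each ending level with its flange resting all round on the rim below it. Lower the baskets in, do not drop them, and leave the other things on the bench where they are.

Things in the scene. Friction and masses are not known exactly. Their poses are not given: they have to be found in the camera images.
- strainer: Strainer, fixed to the bench: dark steel base plate 112 x 270 x 10 mm with, along its own y axis, an open cast-aluminium pot (centre at own y = -75 mm) and a brass drain valve with a steel T-handle on top (axis at own y = +85 mm), joined by a pipe. Origin: centre of the plate's underside, on the bench; z up. Only the T-handle moves.
- pot_rim (a point): Centre of the pot's mouth, at the height of its flat rim (100 mm above the bench). The rim is 94 mm in outer diameter; the round bore is 70 mm wide at the mouth, tapering to about 59 mm at its floor, 84 mm down. The large basket's flange comes to rest on this rim.
- valve_axis (a point): Fixed point on the vertical axis of the drain valve, at the height of the T-handle's bar when shut (140 mm above the bench). The brass gland nut under the bar ends 100 mm above the bench and is 27 mm wide; the valve body below it is at most 46 mm wide.
- drain_screw (a joint): Angle of the drain valve's T-handle, rad: 0 is fully shut, on a firm stop; it grows as the valve is opened, anticlockwise seen from above (found about three quarters of a turn to one turn open). It turns stiffly (about 0.1 Nm), stays where it is left, and sinks 6 mm for each turn shut.
- handle_end_a (a point): Point on the T-handle's bar 42 mm from the valve axis, near one end. The bar is level, round, 10 mm thick, 112 mm long in all, its middle on the axis, with a collar 15 mm thick and 12 mm long centred 50 mm from the axis near each end. When shut, this end points along the strainer's +y. Free space round and 40 mm below the ends.
- handle_end_b (a point): The same point near the other end of the T-handle's bar, opposite to handle_end_a.
- large_basket: Loose perforated steel basket (large holes), open on top, round, 100 mm tall, 0.26 kg, standing upright. Origin: centre of its underside; z up. 56 mm wide at the base, 64 mm from 62 mm height to the top; a flange 84 mm wide goes round it at 62 to 66 mm height. Grip the plain collar above the flange, 34 mm tall, 64 mm across. In place: origin 62 mm below pot_rim.
- large_rim (a point): Centre of the large basket's mouth, at the height of its top rim. The wall is 2.5 mm thick, so the mouth is 59 mm wide. The small basket's flange comes to rest on this rim.
- small_basket: Loose perforated steel basket (fine holes), same shape one size smaller: 100 mm tall, 0.20 kg, standing upright. Origin: centre of its underside; z up. 46 mm wide at the base, 54 mm from 62 mm height to the top; flange 68 mm wide at 62 to 66 mm height. Grip the collar above it, 34 mm tall, 54 mm across. In place: origin 62 mm below large_rim.
- ratchet: Bystander, loose: ratchet handle lying flat, 34 x 187 x 36 mm. Origin: centre of its underside.
- gear: Bystander, loose: steel spur gear lying flat, 68 mm in diameter, 18 mm tall. Origin: centre of its underside.
- piston: Bystander, loose: engine piston standing on its skirt, 66 x 63 x 54 mm. Origin: centre of its underside.
Mind the look-alikes: they are no part of the job. Leave any purple look-alike of the small_basket alone.

How it is judged:
By the outcome, as a careful person would: the job done as asked, in the order asked, and still so for the second after the job is handed in, with the robot touching nothing.
It also fails if it takes over 72 s, if anything falls off the work surface, if the arm or the gripper's body presses on something with over 40 N, if the wrist force passes 120 N, or if a joint passes its speed limit or range.

## Working session

There is one attempt and no reset: what is moved stays moved. The work goes in short steps, Python scripts to look and compute and a shell command to move; the robot and the scene stay as the last step left them, time stands still between calls to the robot, and variables do not carry over. Pictures are saved under pics/ and viewed, and the job is handed in when it is done.

```bash
ls; mkdir -p pics; python3 - <<'E'
from cell import telemetry, read_camera, workorder
import cv2, numpy as np, pickle
print(telemetry.observe())
for n in ("side","top"):
    c=read_camera(n); cv2.imwrite(f"pics/{n}0.png",c["image"][:,:,::-1]); pickle.dump(c,open(f"{n}0.pkl","wb"))
    print(n,{k:c[k] for k in c if k!="image"})
E
```

```text
pics
{'time': 0.0, 'qpos': array([-1.39200617e+00,  3.42722386e-01,  1.52503886e+00,  1.47247815e-05,
        1.27541655e+00, -1.46003824e-01]), 'qvel': array([-0.00052773, -0.00040267,  0.00042248,  0.00023427, -0.00096029,
        0.00063567]), 'joint_efforts': array([ 7.28538489e-04, -4.31237698e+01, -2.44220603e+01,  7.17666792e-02,
        5.58863534e-02, -1.37028305e-04]), 'tool_pos': array([ 0.1674888 , -0.49716179,  0.2510375 ]), 'tool_rot': array([-3.14002642e+00, -2.44546823e-04,  3.24789496e-01]), 'contact_force': array([0.19850382, 0.5180697 , 0.22722042]), 'torque': array([-0.00830887, -0.01857176,  0.00893522]), 'opening': 0.09176028366506585}
side {'fovy': 42.40502739292502, 'cx': 283.95629232788957, 'cy': 202.31225247860195, 'distortion': array([0.00565796, 0.        , 0.        , 0.        , 0.        ]), 'R': array([[-0.96356152, -0.26743794, -0.00511326],
       [-0.09564412,  0.36232574, -0.9271312 ],
       [ 0.24980273, -0.89285889, -0.374702  ]]), 't': array([0.44869356, 0.20400852, 1.4559639 ])}
top {'fovy': 43.369187664695396, 'cx': 277.87319551193434, 'cy': 205.35455701665924, 'distortion': array([0.00157753, 0.        , 0.        , 0.        , 0.        ]), 'R': array([[ 0.01820724, -0.99965379, -0.01899439],
       [-0.9993664 , -0.01761434, -0.030928  ],
       [ 0.03058271,  0.01954547, -0.99934112]]), 't': array([-0.137163  ,  0.49816234,  1.45054826])}
```

View pics/side0.png

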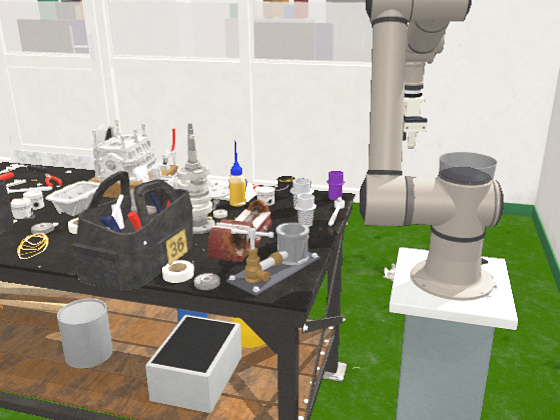

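View pics/top0.png

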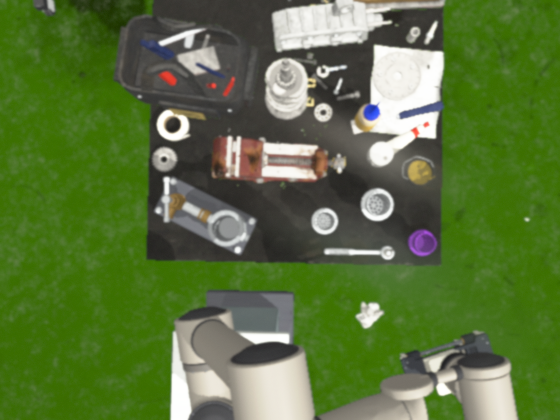

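The side view shows the strainer at (275,262), with the pot at (293,240) and the T-handle around (255,235). The two grey baskets are around (303,205), and the purple look-alike is at (335,185). In the top view the pot is at (228,229), the valve at about (170,203), the small basket at (323,221) and the large one at (377,205). I'll zoom in.

```bash
python3 - <<'E'
import cv2
t=cv2.imread("pics/top0.png"); s=cv2.imread("pics/side0.png")
cv2.imwrite("pics/tz1.png",cv2.resize(t[165:265,145:265],None,fx=6,fy=6,interpolation=cv2.INTER_CUBIC)[:600])
cv2.imwrite("pics/tz2.png",cv2.resize(t[180:265,300:450],None,fx=5,fy=5,interpolation=cv2.INTER_CUBIC))
cv2.imwrite("pics/sz1.png",cv2.resize(s[165:295,200:355],None,fx=4.6,fy=4.6,interpolation=cv2.INTER_CUBIC))
E
```

```text
(no output)
```

View pics/tz1.png

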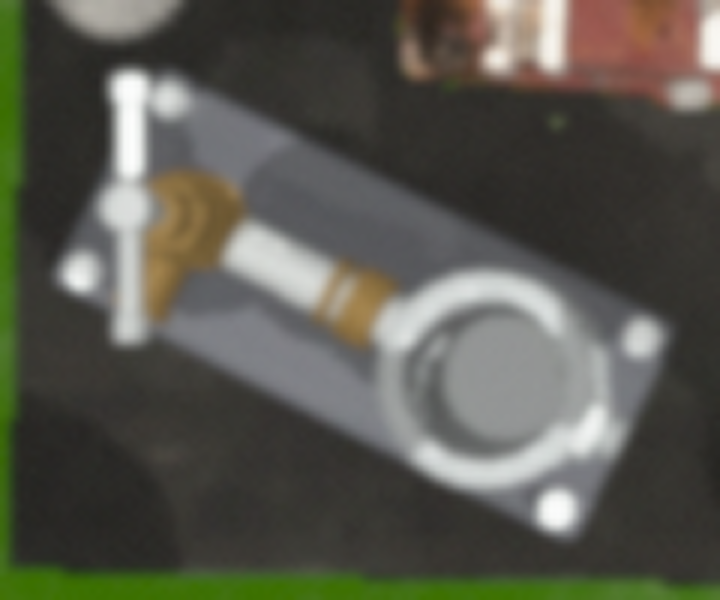

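View pics/tz2.png

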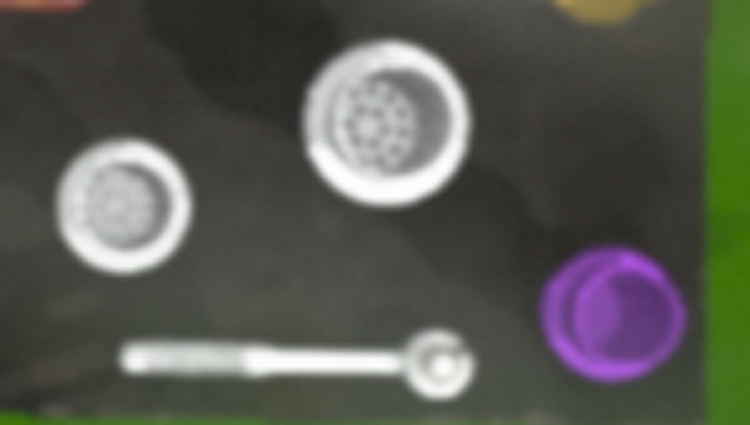

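View pics/sz1.png

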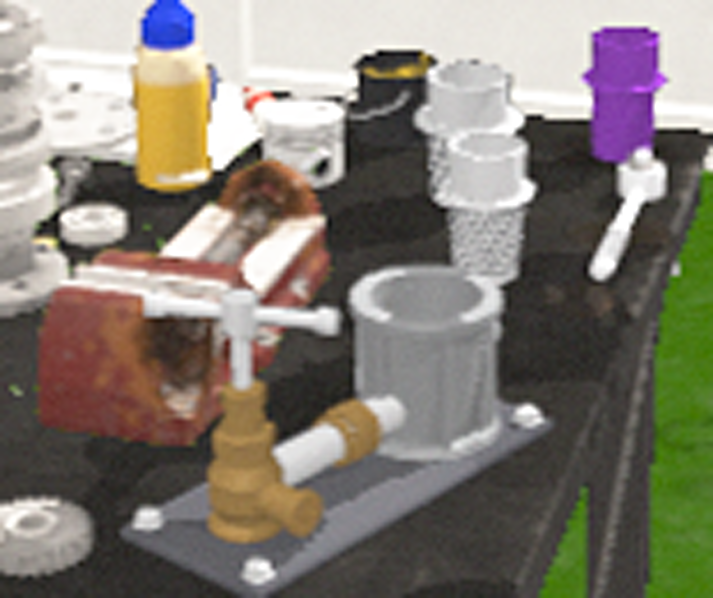

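```bash
cat > h.py <<'E'
import cv2, numpy as np, pickle
def K(c):
    f=c["image"].shape[0]/2/np.tan(np.radians(c["fovy"])/2)
    return np.array([[f,0,c["cx"]],[0,f,c["cy"]],[0,0,1]])
def ray(c,uv):
    p=cv2.undistortPoints(np.array([[uv]],float),K(c),np.array(c["distortion"]))[0,0]
    d=c["R"].T@np.array([p[0],p[1],1]); o=-c["R"].T@c["t"]; return o,d/np.linalg.norm(d)
def onz(c,uv,z):
    o,d=ray(c,uv); return o+d*(z-o[2])/d[2]
def tri(c1,u1,c2,u2):
    o1,d1=ray(c1,u1);o2,d2=ray(c2,u2)
    A=np.stack([d1,-d2],1); s=np.linalg.lstsq(A,o2-o1,rcond=None)[0]
    a=o1+s[0]*d1;b=o2+s[1]*d2; return (a+b)/2,np.linalg.norm(a-b)
def proj(c,X):
    r,_=cv2.Rodrigues(c["R"]); p,_=cv2.projectPoints(np.array(X,float).reshape(-1,1,3),r,np.array(c["t"],float),K(c),np.array(c["distortion"])); return p[:,0]
def circ(c,pts,z):
    P=np.array([onz(c,p,z)[:2] for p in pts]); A=np.c_[2*P,np.ones(len(P))]
    s=np.linalg.lstsq(A,(P**2).sum(1),rcond=None)[0]; r=np.sqrt(s[2]+s[0]**2+s[1]**2)
    return s[:2],r,np.abs(np.linalg.norm(P-s[:2],axis=1)-r).max()
E
python3 - <<'E'
from h import *
t=pickle.load(open("top0.pkl","rb")); s=pickle.load(open("side0.pkl","rb"))
Z=lambda u,v:(145+(u+.5)/6-.5,165+(v+.5)/6-.5)
S=lambda u,v:(200+(u+.5)/4.6-.5,165+(v+.5)/4.6-.5)
for n,p in dict(L=(57,280),T=(168,73),R=(668,330),B=(577,540)).items(): print(n,onz(t,Z(*p),.01))
for n,p in dict(L=(82,272),T=(172,97),R=(640,337),B=(556,510)).items(): print('bolt',n,onz(t,Z(*p),.016))
print('rim',circ(t,[Z(*p) for p in [(380,375),(490,268),(608,375),(490,488),(415,295),(570,295),(412,455)]],.1))
print('hub',onz(t,Z(127,207),.153),'sidehub',tri(t,Z(127,205),s,S(240,298)))
print('ends',tri(t,Z(128,85),s,S(155,302)),tri(t,Z(128,330),s,S(328,320)))
print(onz(t,Z(128,85),.145),onz(t,Z(128,330),.145))
# baskets: bright blob
g=cv2.cvtColor(t["image"],cv2.COLOR_RGB2GRAY)
m=(g>125).astype(np.uint8)
cs,_=cv2.findContours(m[180:265,300:450],cv2.RETR_EXTERNAL,cv2.CHAIN_APPROX_NONE)
for k in cs:
    if cv2.contourArea(k)<150: continue
    p=k[:,0]+[300,180]; print(cv2.contourArea(k),p.min(0),p.max(0))
    for z in (.066,.1): print(z,circ(t,p,z))
E
```

```text
L [0.47810656 0.21346358 0.01      ]
T [0.57446485 0.16448693 0.01      ]
R [ 0.46019779 -0.06857768  0.01      ]
B [ 0.36332764 -0.02874725  0.01      ]
bolt L [0.48188846 0.20051403 0.016     ]
bolt T [0.56296638 0.16104767 0.016     ]
bolt R [ 0.45675252 -0.05620383  0.016     ]
bolt B [ 0.37717561 -0.01940364  0.016     ]
rim (array([0.43823616, 0.00077138]), np.float64(0.04841691992505185), np.float64(0.0013400300958927233))
hub [0.50676053 0.1485951  0.153     ] sidehub (array([0.50846858, 0.14939682, 0.15074006]), np.float64(0.0016463843919613523))
ends (array([0.55876168, 0.15185713, 0.14338263]), np.float64(0.0010336629617482696)) (array([0.45681649, 0.14944286, 0.14346898]), np.float64(0.002285390286084265))
[0.55814321 0.15130626 0.145     ] [0.45571776 0.14876677 0.145     ]
425.0 [324 246] [394 259]
0.066 (array([ 0.37730447, -0.34611083]), np.float64(0.056460608974827894), np.float64(0.05346362785990447))
0.1 (array([ 0.37922016, -0.34149879]), np.float64(0.055085882204674995), np.float64(0.05216187285259881))
541.0 [311 208] [338 234]
0.066 (array([ 0.45979855, -0.25285022]), np.float64(0.03462833971307703), np.float64(0.0016093224826075544))
0.1 (array([ 0.45970563, -0.25050893]), np.float64(0.03378519426222612), np.float64(0.001570138018625107))
826.5 [361 188] [393 220]
0.066 (array([ 0.5061658 , -0.39035163]), np.float64(0.04271047837119828), np.float64(0.0017346298123140716))
0.1 (array([ 0.50494392, -0.38466239]), np.float64(0.041670545592416654), np.float64(0.0016923943125092683))
```

```bash
python3 - <<'E'
from h import *
t=pickle.load(open("top0.pkl","rb")); s=pickle.load(open("side0.pkl","rb"))
S=lambda u,v:(200+(u+.5)/4.6-.5,165+(v+.5)/4.6-.5)
for n,p in dict(large=(470,82),small=(488,153),pot=(427,297)).items(): print(n,onz(s,S(*p),.1))
# draw predicted circles
def ring(img,c,xy,r,z,col):
    a=np.linspace(0,2*np.pi,60); P=np.c_[xy[0]+r*np.cos(a),xy[1]+r*np.sin(a),np.full(60,z)]
    q=proj(c,P); return q
for c,name,(x0,y0,w,h,f) in ((s,"so",(200,165,155,130,5)),(t,"to",(150,165,290,100,2.7))):
    im=cv2.resize(c["image"][y0:y0+h,x0:x0+w,::-1],None,fx=f,fy=f,interpolation=cv2.INTER_CUBIC)
    for xy,r,z in (((.4377,.0018),.047,.1),((.4377,.0018),.035,.1),((.506,-.390),.042,.066),((.506,-.390),.032,.1),((.4598,-.2528),.034,.066),((.4598,-.2528),.027,.1),((.5065,.148),.056,.145)):
        q=((ring(None,c,xy,r,z,0)-[x0,y0]+.5)*f-.5).astype(int)
        cv2.polylines(im,[q.reshape(-1,1,2)],True,(0,0,255),1)
    cv2.imwrite(f"pics/{name}.png",im)
E
```

```text
large [ 0.50228364 -0.36398109  0.1       ]
small [ 0.45562892 -0.22617697  0.1       ]
pot [0.43627652 0.01530853 0.1       ]
```

View pics/so.png

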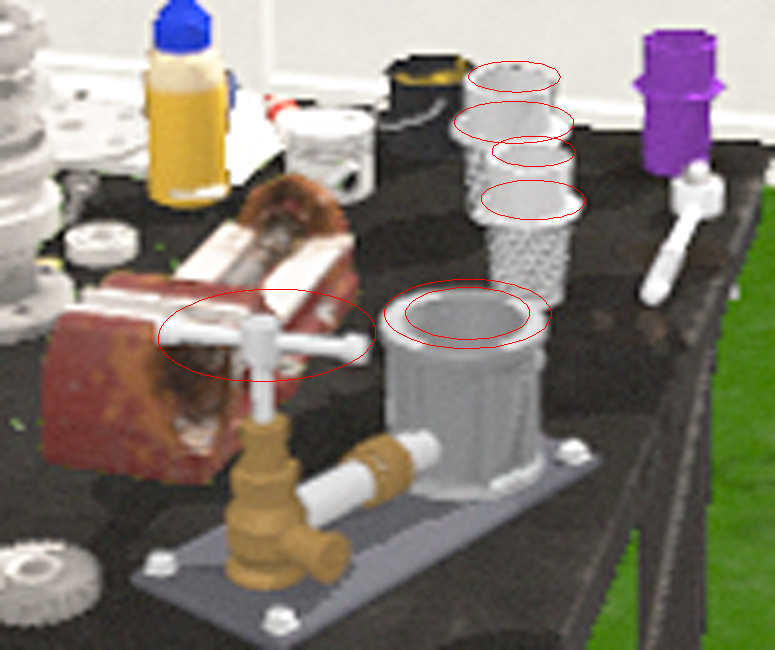

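View pics/to.png

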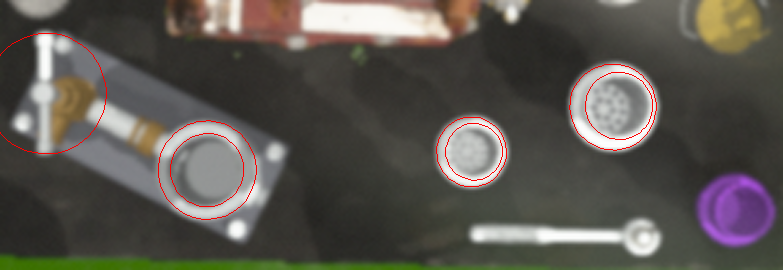

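The side rings sit about 1.5 px above the features, and this shift is the same everywhere. The top-view circles match the expected sizes and I'll use those: pot (0.438,0.002), valve (0.5065,0.148), bar roughly along x, which puts the valve about 5.18 rad open. Now moving toward bar end b.

```bash
python3 -m creep '[0.3,0.04,0.045,0,0.185, 0.3,0.04,0.045,0,0.185, 0.3,0.04,0.045,0,0.185, 0.3,0.04,0.045,0,0.185, 0.3,0.04,0.05,0,0.185, 0.3,0.03,0.055,0,0.185, 0.3,0.02,0.06,0,0.185, 0.3,0.02,0.06,0,0.185, 0.3,0.01,0.06,0,0.185, 0.3,0.01,0.06,0,0.185, 0.3,0.01,0.06,0,0.185, 0.3,0.006,0.05,0,0.185]' 20
```

```text
time: 1.6
tool_pos: [0.4728, 0.1455, 0.2475]
tool_rot: [-3.138, -0.002, 2.576]
contact_force: [1.1, 0.1, 0.4]
opening: 0.0277
```

```bash
python3 -m creep '[0.24,0.001,0.001,-0.02,0.185, 0.24,0.001,0.001,-0.02,0.185, 0.24,0,0,-0.015,0.185, 0.24,0,0,0,0.035]'; python3 - <<'E'
from h import *
from cell import read_camera
for n in ("top","side"):
    c=read_camera(n); pickle.dump(c,open(n+"1.pkl","wb"))
    x0,y0,w,h=(130,140,130,100) if n=="top" else (200,165,130,100)
    cv2.imwrite(f"pics/{n}1.png",cv2.resize(c["image"][y0:y0+h,x0:x0+w,::-1],None,fx=6,fy=6,interpolation=cv2.INTER_CUBIC))
E
```

```text
time: 2.1
tool_pos: [0.4735, 0.1524, 0.1893]
tool_rot: [-3.139, -0.005, -3.106]
contact_force: [0.5, 0.9, -0.6]
opening: 0.0218
```

View pics/top1.png

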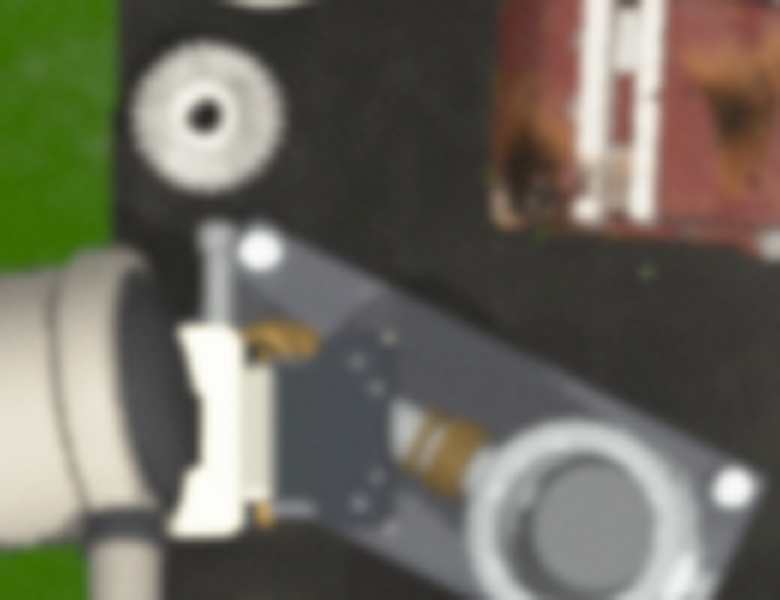

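View pics/side1.png

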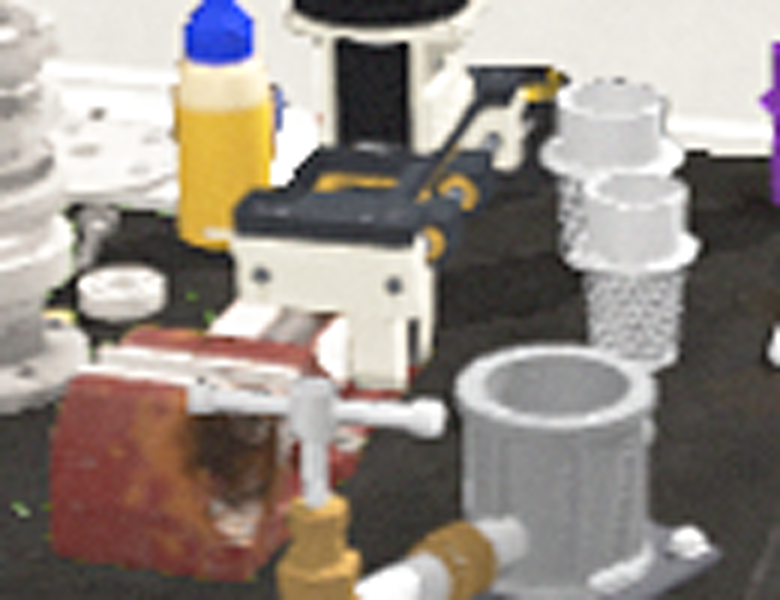

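```bash
python3 - <<'E'
from h import *
t=pickle.load(open("top1.pkl","rb")); s=pickle.load(open("side1.pkl","rb"))
x,y,z=.4735,.1524,.1893
for n,P in dict(tcp=(x,y,z),tipb=(x,y,z-.025),f1=(x-.0095,y+.030,z-.025),f2=(x+.0095,y+.030,z-.025),f3=(x+.0095,y+.011,z-.025),f4=(x-.0095,y+.011,z-.025),bodyR=(x,y-.095,z+.05),bar_b=(.4557,.1488,.145)).items():
    a=proj(s,P)[0];b=proj(t,P)[0]
    print(n,'side',((a-[200,165]+.5)*6-.5).round(),'top',((b-[130,140]+.5)*6-.5).round())
E
```

```text
tcp side [389. 318.] top [185. 435.]
tipb side [390. 372.] top [199. 436.]
f1 side [390. 403.] top [126. 458.]
f2 side [347. 398.] top [127. 412.]
f3 side [361. 380.] top [173. 413.]
f4 side [404. 385.] top [172. 459.]
bodyR side [452. 130.] top [398. 437.]
bar_b side [434. 414.] top [218. 480.]
```

```bash
python3 -m creep '[0.26,0.002,-0.0035,-0.01,0.02, 0.26,0,0,-0.015,0, 0.26,0,0,-0.013,0]'; python3 - <<'E'
from h import *
from cell import read_camera
for n in ("side",):
    c=read_camera(n); pickle.dump(c,open(n+"1.pkl","wb"))
    x0,y0,w,h=(130,140,130,100) if n=="top" else (200,165,130,100)
    cv2.imwrite(f"pics/{n}2.png",cv2.resize(c["image"][y0:y0+h,x0:x0+w,::-1],None,fx=6,fy=6,interpolation=cv2.INTER_CUBIC))
E
```

```text
time: 2.58
tool_pos: [0.4769, 0.1483, 0.1511]
tool_rot: [-3.139, -0.001, -3.089]
contact_force: [-0.5, -1.2, 0.8]
opening: 0.024
```

View pics/side2.png

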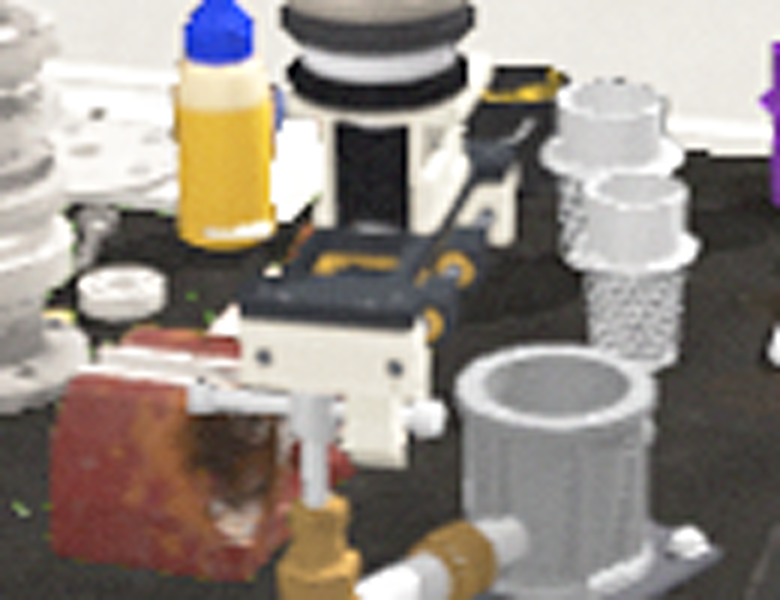

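```bash
python3 - <<'E'
import numpy as np
c=np.array([.5065,.1486]);p=np.array([.4769,.1483])
for k in range(1,13):
    f=3.166-.18*k; q=c+.031*np.array([np.cos(f),np.sin(f)]); print(k,(q-p).round(4)); p=q
E
```

```text
1 [-0.001   0.0051]
2 [0.0014 0.0054]
3 [0.0023 0.0051]
4 [0.0032 0.0046]
5 [0.0039 0.0039]
6 [0.0046 0.0032]
7 [0.0051 0.0023]
8 [0.0054 0.0014]
9 [0.0056 0.0004]
10 [ 0.0055 -0.0006]
11 [ 0.0053 -0.0016]
12 [ 0.005  -0.0025]
```

```bash
python3 -m creep '[0.18,-0.001,0,0,-0.02, 0.18,-0.001,0.005,0,-0.18, 0.18,0.0014,0.0054,0,-0.18, 0.18,0.0023,0.005,0,-0.18, 0.18,0.003,0.0046,0,-0.18, 0.18,0.004,0.004,0,-0.18]' 10
```

```text
time: 3.38
tool_pos: [0.4826, 0.1703, 0.1492]
tool_rot: [-3.131, -0.005, 2.24]
contact_force: [-2.6, -1.4, -0.4]
opening: 0.0166
```

```bash
python3 - <<'E'
import numpy as np
c=np.array([.5065,.1486]);p=np.array([.4826,.1703])
for k in range(1,13):
    f=2.36-.2*k; q=c+.032*np.array([np.cos(f),np.sin(f)]); print(k,(q-p).round(4)); p=q
E
```

```text
1 [0.0061 0.0049]
2 [0.0056 0.003 ]
3 [0.0061 0.0018]
4 [0.0064 0.0006]
5 [ 0.0064 -0.0007]
6 [ 0.0061 -0.002 ]
7 [ 0.0056 -0.0031]
8 [ 0.0048 -0.0042]
9 [ 0.0039 -0.005 ]
10 [ 0.0028 -0.0057]
11 [ 0.0016 -0.0062]
12 [ 0.0004 -0.0064]
```

```bash
python3 -m creep '[0.18,0.0058,0.0045,0,-0.16, 0.18,0.0056,0.003,0,-0.17, 0.18,0.0061,0.0018,0,-0.18, 0.18,0.0064,0.0006,0,-0.18, 0.18,0.0064,-0.0007,0,-0.18, 0.18,0.0061,-0.002,0,-0.18]'; python3 - <<'E'
from h import *
from cell import read_camera
c=read_camera("side"); x0,y0,w,h=(200,165,130,100)
cv2.imwrite("pics/side3.png",cv2.resize(c["image"][y0:y0+h,x0:x0+w,::-1],None,fx=5,fy=5,interpolation=cv2.INTER_CUBIC))
E
```

```text
time: 4.12
tool_pos: [0.5124, 0.1789, 0.1484]
tool_rot: [-3.114, -0.006, 1.151]
contact_force: [-3.7, 3.4, -0.3]
opening: 0.0164
```

View pics/side3.png

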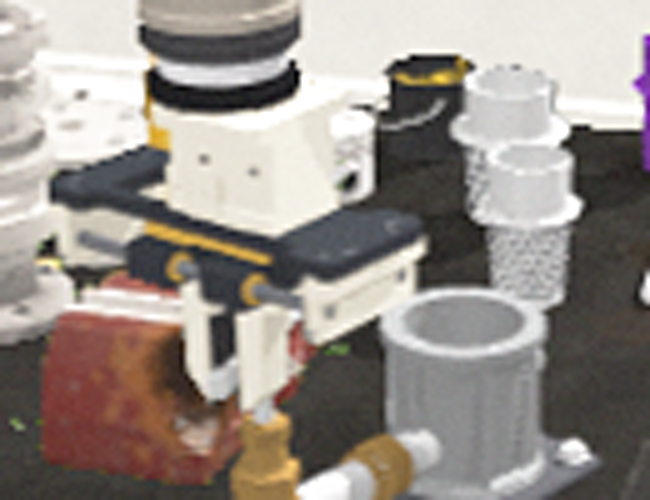

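```bash
python3 - <<'E'
import numpy as np
c=np.array([.5065,.1486]);p=np.array([.5124,.1789])
for k in range(1,13):
    f=1.378-.2*k; q=c+.032*np.array([np.cos(f),np.sin(f)]); print(k,(q-p).round(4)); p=q
E
python3 -m creep '[0.2,0.006,-0.001,0,-0.14, 0.2,0.006,-0.0029,0,-0.15, 0.2,0.0051,-0.0038,0,-0.17, 0.2,0.0042,-0.0047,0,-0.17, 0.2,0.0032,-0.0055,0,-0.17, 0.2,0.002,-0.0061,0,-0.17, 0.2,0.0007,-0.0063,0,-0.17]'
```

```text
1 [ 0.0063 -0.0007]
2 [ 0.0056 -0.003 ]
3 [ 0.0049 -0.0041]
4 [ 0.004 -0.005]
5 [ 0.0029 -0.0057]
6 [ 0.0018 -0.0061]
7 [ 0.0005 -0.0064]
8 [-0.0008 -0.0063]
9 [-0.002  -0.0061]
10 [-0.0032 -0.0055]
11 [-0.0042 -0.0048]
12 [-0.0051 -0.0039]
time: 5.05
tool_pos: [0.5366, 0.1511, 0.1477]
tool_rot: [-3.105, -0.001, -0.014]
contact_force: [-0.4, 4.0, -1.9]
opening: 0.0183
```

```bash
python3 -m creep '[0.2,-0.001,-0.0064,0,-0.14, 0.22,-0.0018,-0.0063,0,-0.14, 0.22,-0.003,-0.006,0,-0.14, 0.24,-0.004,-0.005,0,-0.14, 0.24,-0.005,-0.004,0,-0.14, 0.26,-0.0057,-0.003,0,-0.14]'; python3 -c "
from cell import telemetry as t; print(t.observe()['qpos'].round(3))"
```

```text
time: 5.8
tool_pos: [0.52, 0.1238, 0.1495]
tool_rot: [-3.091, -0.008, -0.869]
contact_force: [4.7, 4.1, -3.5]
opening: 0.0242
[0.078 0.44  1.683 0.028 0.973 2.502]
```

```bash
python3 - <<'E'
import numpy as np
c=np.array([.5065,.1486]);p=np.array([.52,.1238])
for k in range(1,7):
    f=-1.072-.19*k; q=c+.030*np.array([np.cos(f),np.sin(f)]); print(k,(q-p).round(4)); p=q
E
python3 -m creep '[0.28,-0.0045,-0.0045,0,-0.12, 0.28,-0.0058,-0.0018,0,-0.12, 0.3,-0.0058,-0.0005,0,-0.12, 0.3,-0.0056,0.0006,0,-0.1]'
```

```text
1 [-0.0044 -0.0038]
2 [-0.0056 -0.0012]
3 [-0.0057 -0.0001]
4 [-0.0056  0.0009]
5 [-0.0053  0.002 ]
6 [-0.0049  0.003 ]
time: 6.3
tool_pos: [0.5036, 0.1187, 0.1523]
tool_rot: [-3.074, -0.012, -1.336]
contact_force: [5.0, 0.1, -3.4]
opening: 0.0273
```

```bash
python3 -m creep '[0.3,-0.0054,0.001,-0.001,-0.04, 0.3,-0.0053,0.0018,-0.001,0]'; python3 - <<'E'
from h import *
from cell import read_camera
for n,(x0,y0,w,h) in dict(side=(200,165,130,100),top=(130,140,130,100)).items():
    c=read_camera(n)
    cv2.imwrite(f"pics/{n}4.png",cv2.resize(c["image"][y0:y0+h,x0:x0+w,::-1],None,fx=5,fy=5,interpolation=cv2.INTER_CUBIC))
E
```

```text
time: 6.55
tool_pos: [0.4973, 0.1201, 0.1525]
tool_rot: [-3.063, -0.017, -1.374]
contact_force: [5.9, -5.2, -1.1]
opening: 0.0277
```

View pics/side4.png

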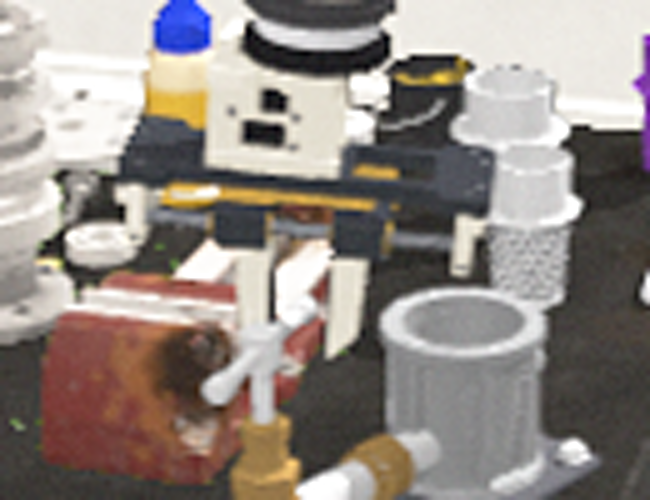

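View pics/top4.png

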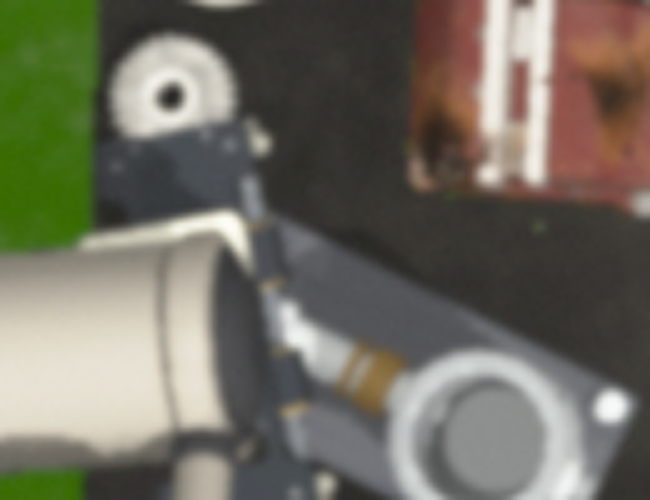

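```bash
python3 - <<'E'
from h import *
s=pickle.load(open("side1.pkl","rb"));t=pickle.load(open("top1.pkl","rb"))
S=lambda u,v:(200+(u+.5)/5-.5,165+(v+.5)/5-.5)
a=onz(s,S(214,389),.141);b=onz(s,S(299,308),.141); d=a-b
print(a,b,np.arctan2(d[1],d[0]),np.linalg.norm(d[:2]))
# predicted for shut
y=np.array([.433,.901]);c=np.array([.5065,.1486])
for k in (0,.2,.4):
    R=np.array([[np.cos(k),-np.sin(k)],[np.sin(k),np.cos(k)]]); 
    for sg in (1,-1):
        q=c+sg*.052*R@y; p=proj(s,[*q,.140])[0]; print(k,sg,((p-[200,165]+.5)*5-.5).round(), ((proj(t,[*q,.140])[0]-[130,140]+.5)*5-.5).round())
E
```

```text
[0.51423959 0.20845807 0.141     ] [0.50322711 0.1053188  0.141     ] 1.4644264755064504 0.10372552488290077
0 1 [195. 376.] [ 95. 253.]
0 -1 [336. 311.] [278. 345.]
0.2 1 [211. 382.] [ 88. 272.]
0.2 -1 [320. 306.] [286. 326.]
0.4 1 [229. 385.] [ 84. 292.]
0.4 -1 [303. 303.] [289. 306.]
```

```bash
python3 -m creep '[0.3,-0.006,0.0015,-0.001,0, 0.3,-0.0057,0.002,-0.001,0]'
```

```text
time: 6.9
tool_pos: [0.4898, 0.1213, 0.1525]
tool_rot: [-3.053, -0.024, -1.37]
contact_force: [11.2, -10.2, -5.8]
opening: 0.0272
```

```bash
python3 -m creep '[0.3,-0.005,0.002,-0.001,0]'; python3 -c "
from cell import telemetry as t; print(t.observe()['qpos'].round(3))"
```

```text
time: 7.02
tool_pos: [0.4892, 0.1214, 0.1529]
tool_rot: [-3.043, -0.029, -1.368]
contact_force: [19.4, -12.3, -11.9]
opening: 0.0277
[ 0.102  0.366  1.8   -0.024  0.875  3.054]
```

```bash
python3 - <<'E'
from h import *
from cell import read_camera
c=read_camera("side"); x0,y0,w,h=(200,165,130,100)
cv2.imwrite("pics/side5.png",cv2.resize(c["image"][y0:y0+h,x0:x0+w,::-1],None,fx=5,fy=5,interpolation=cv2.INTER_CUBIC))
E
```

```text
(no output)
```

View pics/side5.png

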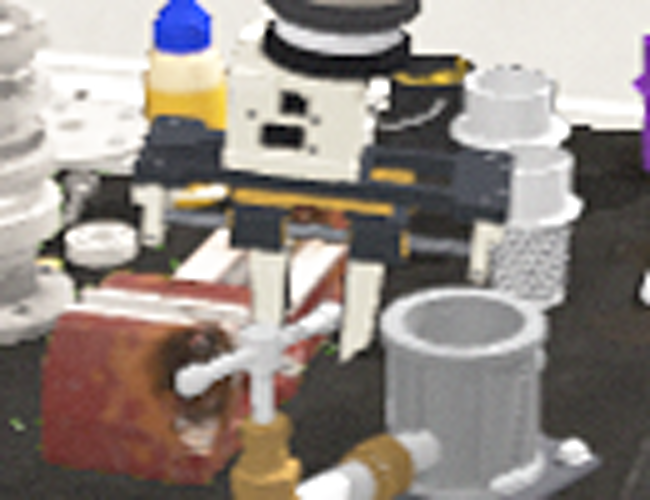

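The bar is at its stop: the force jumped to about 23 N and the bar lies along the strainer's y axis. Backing off and lifting.

```bash
python3 -m creep '[0.35,0.005,-0.002,0,0, 0.35,0,0,0.03,0, 0.35,0,0,0.04,0, 0.4,0,0,0.03,0.1]'; python3 - <<'E'
from h import *
from cell import read_camera
c=read_camera("side"); x0,y0,w,h=(200,165,130,100)
cv2.imwrite("pics/side6.png",cv2.resize(c["image"][y0:y0+h,x0:x0+w,::-1],None,fx=5,fy=5,interpolation=cv2.INTER_CUBIC))
E
```

```text
time: 7.58
tool_pos: [0.4935, 0.1186, 0.2544]
tool_rot: [-3.046, -0.03, -1.258]
contact_force: [-0.0, 0.1, -0.3]
opening: 0.0355
```

View pics/side6.png

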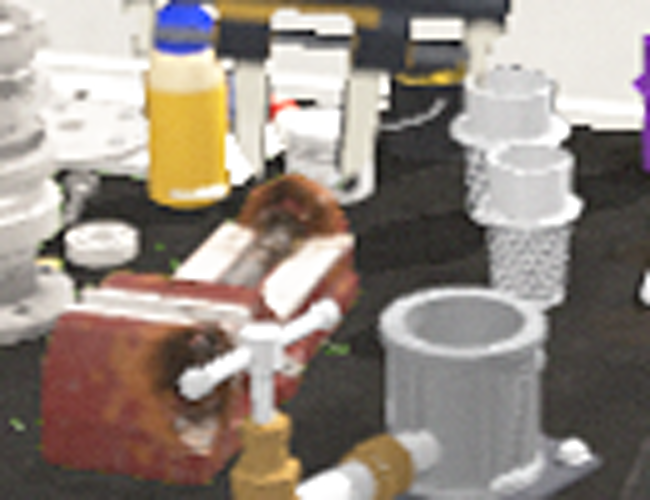

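The valve is shut: bar ends are at about (188,383) and (330,312) in the crop, against a predicted (195,376) and (336,311). Pushing the bar left the tool tilted about 5.5°, so I'll level it by pressing the open fingertips onto bare bench between the pot and the small basket.

```bash
python3 -m creep '[1,-0.015,-0.05,0,-0.03, 1,-0.015,-0.06,0,0, 1,-0.015,-0.06,0,0, 1,-0.015,-0.06,-0.03,0, 1,-0.008,-0.02,-0.06,0, 1,0,0,-0.05,0, 1,0,0,-0.04,0]'; python3 - <<'E'
from h import *
from cell import read_camera, telemetry
from scipy.spatial.transform import Rotation as Ro
o=telemetry.observe(); print(Ro.from_euler('xyz',o['tool_rot']).as_matrix().round(3))
for n in ("top","side"):
    c=read_camera(n); pickle.dump(c,open(n+"7.pkl","wb"));cv2.imwrite(f"pics/{n}7.png",c["image"][:,:,::-1])
E
```

```text
time: 8.5
tool_pos: [0.4299, -0.1337, 0.0849]
tool_rot: [-3.023, -0.048, -1.272]
contact_force: [1.1, -0.9, -0.3]
opening: 0.0918
[[ 0.294 -0.947  0.127]
 [-0.955 -0.298 -0.011]
 [ 0.048 -0.118 -0.992]]
```

View pics/top7.png

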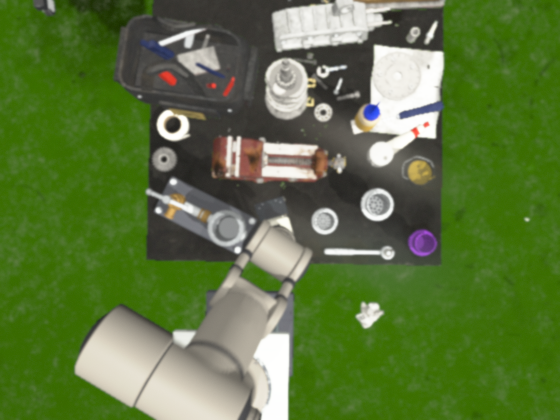

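View pics/side7.png

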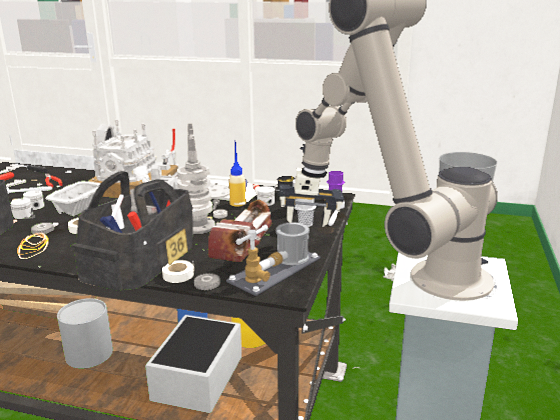

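```bash
python3 -m creep '[1,0,0,-0.02,0, 1,0,0,-0.02,0, 1,0,0,-0.01,0, 1,0,0,-0.006,0]' ; python3 -m creep '[1,0,0,-0.006,0, 1,0,0,-0.006,0]'
```

```text
time: 9.1
tool_pos: [0.4321, -0.1337, 0.0313]
tool_rot: [-3.022, -0.049, -1.267]
contact_force: [-0.0, 0.5, 0.5]
opening: 0.0919
time: 9.35
tool_pos: [0.4323, -0.1336, 0.0296]
tool_rot: [-3.019, -0.052, -1.263]
contact_force: [-28.4, 8.0, 114.9]
opening: 0.0919
```

```bash
python3 -m creep '[1,0,0,0.004,0]'; python3 - <<'E'
from cell import telemetry
o=telemetry.observe()
for k in ("qpos","joint_efforts","contact_force","torque","tool_rot","tool_pos"): print(k,o[k].round(4))
E
```

```text
time: 9.48
tool_pos: [0.4331, -0.1339, 0.0363]
tool_rot: [-3.016, -0.055, -1.263]
contact_force: [0.4, -0.5, -0.2]
opening: 0.0917
qpos [-0.5043  0.4895  2.0723  0.1211  0.4567  2.2201]
joint_efforts [  0.0805 -39.1531 -12.202    0.1328  -0.5701  -0.057 ]
contact_force [ 0.4185 -0.5328 -0.2168]
torque [0.1667 0.0963 0.0013]
tool_rot [-3.0163 -0.055  -1.2625]
tool_pos [ 0.4331 -0.1339  0.0363]
```

The tilt sits in the radial plane, with the tips leaning +x. I'll correct it by putting the closed fingertips in the empty pot's mouth and pushing gently +x against the wall, which is the reverse of the load that caused it.

```bash
python3 -m creep '[0.2,0,0,0.06,0, 0,0,0,0.06,0, 0,0,0.045,0,0, 0,0,0.045,0,0, 0,0,0.045,0,0, 0,0,0,0,0]' 20
```

```text
time: 10.22
tool_pos: [0.4356, 0.0035, 0.1675]
tool_rot: [-3.004, -0.063, -1.264]
contact_force: [0.1, -0.4, 0.5]
opening: 0.0359
```

```bash
python3 -m creep '[0,0,0,0,0, 0,0,0,-0.01,0, 0,0,0,-0.025,0, 0,0,0,-0.02,0]' 20;  python3 -m creep '[0,0.008,0,0,0, 0,0.006,0,0,0]'
```

```text
time: 10.72
tool_pos: [0.4372, 0.0003, 0.1124]
tool_rot: [-2.999, -0.067, -1.268]
contact_force: [-0.2, 0.7, 0.3]
opening: 0.001
time: 10.98
tool_pos: [0.4511, -0.0013, 0.1109]
tool_rot: [-3.003, -0.065, -1.27]
contact_force: [0.3, 0.6, 1.1]
opening: 0.0005
```

```bash
python3 -m creep '[0,0.004,0.001,-0.001,0, 0,0.004,0.001,0,0, 0,0.004,0.001,0,0]'
```

```text
time: 11.35
tool_pos: [0.4536, 0.0009, 0.1097]
tool_rot: [-3.025, -0.058, -1.269]
contact_force: [-18.3, -3.9, 14.4]
opening: 0.0006
```

```bash
python3 -m creep '[0,0.0045,0.001,0,0, 0,0.0045,0.001,0,0, 0,0.0045,0.001,0,0]'
```

```text
time: 11.72
tool_pos: [0.4546, 0.0031, 0.1095]
tool_rot: [-3.053, -0.05, -1.267]
contact_force: [-16.2, -1.3, 4.5]
opening: 0.0005
```

```bash
python3 -m creep '[0,0.005,0.001,0,0, 0,0.005,0.001,0,0, 0,0.005,0.001,0,0, 0,0.005,0.001,0,0]'; python3 - <<'E'
from cell import telemetry
from scipy.spatial.transform import Rotation as Ro
o=telemetry.observe(); print(Ro.from_euler('xyz',o['tool_rot']).as_matrix()[:,2].round(3),o['qpos'].round(3))
E
```

```text
time: 12.22
tool_pos: [0.4552, 0.0068, 0.1075]
tool_rot: [-3.097, -0.036, -1.264]
contact_force: [-19.3, -7.4, 13.5]
opening: 0.0005
[ 0.053 -0.021 -0.998] [-0.145  0.379  1.943 -0.019  0.764  2.702]
```

```bash
python3 -m creep '[0,0.005,-0.002,0,0, 0,0.005,-0.002,0,0, 0,0.005,-0.002,0,0]'; python3 - <<'E'
from cell import telemetry
from scipy.spatial.transform import Rotation as Ro
o=telemetry.observe(); print(Ro.from_euler('xyz',o['tool_rot']).as_matrix()[:,2].round(3),o['qpos'].round(3))
E
```

```text
time: 12.6
tool_pos: [0.4553, 0.0058, 0.1072]
tool_rot: [-3.127, -0.017, -1.264]
contact_force: [-19.7, 10.3, 17.7]
opening: 0.0006
[ 0.019 -0.012 -1.   ] [-0.15   0.394  1.916 -0.012  0.811  2.693]
```

```bash
python3 -m creep '[0,0.005,-0.003,0,0, 0,-0.006,-0.002,0.001,0, 0,-0.01,0,0.001,0]'; python3 - <<'E'
from cell import telemetry
from scipy.spatial.transform import Rotation as Ro
o=telemetry.observe(); print(Ro.from_euler('xyz',o['tool_rot']).as_matrix()[:,2].round(4),o['qpos'].round(3))
E
```

```text
time: 12.98
tool_pos: [0.4399, 0.0034, 0.1104]
tool_rot: [-3.135, -0.01, -1.263]
contact_force: [1.6, 0.8, 0.6]
opening: 0.0003
[ 0.0095 -0.0078 -0.9999] [-0.163  0.37   1.946 -0.008  0.815  2.677]
```

```bash
python3 -m creep '[0,0,0,0.04,0, 0.5,0,0,0.05,0, 1,0.006,-0.04,0,0, 1,0.01,-0.05,0,0, 1,0.01,-0.05,0,0, 1,0.01,-0.05,0,0, 1,0.01,-0.05,0,0, 1,0.01,-0.05,0,0, 1,0.008,-0.05,0,0, 1,0.003,-0.04,0,0]'; python3 - <<'E'
from cell import telemetry
from scipy.spatial.transform import Rotation as Ro
o=telemetry.observe(); print(Ro.from_euler('xyz',o['tool_rot']).as_matrix()[:,2].round(4),o['qpos'].round(3))
E
```

```text
time: 14.22
tool_pos: [0.5073, -0.39, 0.2089]
tool_rot: [-3.124, -0.023, -1.261]
contact_force: [0.5, 0.6, 0.1]
opening: 0.0854
[ 0.0234 -0.0169 -0.9996] [-0.777  0.571  1.272  0.005  1.27   2.054]
```

```bash
python3 -m creep '[1,0,0,-0.03,0, 1,0,0,-0.03,0, 1,-0.001,0,-0.02,0]'; python3 - <<'E'
from h import *
from cell import telemetry, read_camera
from scipy.spatial.transform import Rotation as Ro
o=telemetry.observe(); print(Ro.from_euler('xyz',o['tool_rot']).as_matrix()[:,2].round(4),o['qpos'].round(3))
for n,(x0,y0,w,h) in dict(side=(250,140,120,90),top=(310,150,120,90)).items():
    c=read_camera(n); pickle.dump(c,open(n+"8.pkl","wb"))
    cv2.imwrite(f"pics/{n}8.png",cv2.resize(c["image"][y0:y0+h,x0:x0+w,::-1],None,fx=5,fy=5,interpolation=cv2.INTER_CUBIC))
E
```

```text
time: 14.6
tool_pos: [0.5058, -0.3963, 0.129]
tool_rot: [-3.121, -0.031, -1.268]
contact_force: [-0.7, 0.1, 0.5]
opening: 0.0916
[ 0.0286 -0.024  -0.9993] [-0.785  0.645  1.371  0.004  1.088  2.051]
```

View pics/side8.png

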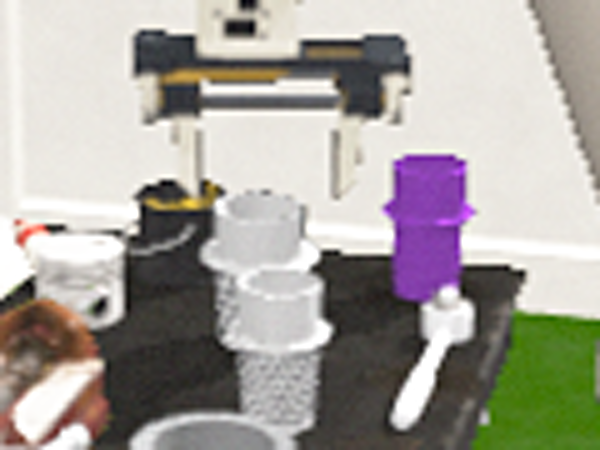

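View pics/top8.png

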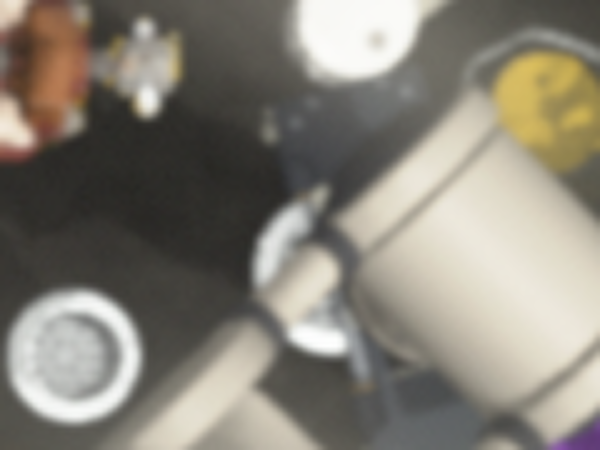

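```bash
python3 - <<'E'
from h import *
s=pickle.load(open("side8.pkl","rb")); t=pickle.load(open("top8.pkl","rb"))
f=lambda c,P,o:((proj(c,P)[0]-o+.5)*5-.5).round(1)
y=np.array([-.953,-.3,0]);x=np.array([.3,-.953,0])
tip=np.array([.5065,-.3969,.104])
for sg in (1,-1):
  for e in (1,-1): print('tip',sg,e,f(s,tip+sg*.046*y+e*.0095*x,[250,140]),f(t,tip+sg*.046*y+e*.0095*x,[310,150]))
for P in ((.506,-.390,.1),(.506-.032,-.390,.1),(.506+.032,-.390,.1),(.506-.042,-.39,.064),(.506+.042,-.39,.064)): print(P,f(s,P,[250,140]),f(t,P,[310,150]))
E
```

```text
tip 1 1 [330.5 187.3] [405.5 351.2]
tip 1 -1 [332.9 196.3] [369.9 361.7]
tip -1 1 [200.2 189.4] [353.5 179.5]
tip -1 -1 [201.4 198.4] [318. 190.]
(0.506, -0.39, 0.1) [264.6 201.5] [346.8 271.5]
(0.474, -0.39, 0.1) [309.3 205.4] [346.  333.7]
(0.538, -0.39, 0.1) [220.3 197.6] [347.6 209.4]
(0.464, -0.39, 0.064) [322.5 255. ] [334.1 353.4]
(0.548, -0.39, 0.064) [206.6 244.3] [336.1 194.4]
```

```bash
python3 -m creep '[1,0,0.009,-0.013,0, 1,0,0.002,-0.013,0, 1,0,0.001,-0.006,0]'
```

```text
time: 15.08
tool_pos: [0.506, -0.3832, 0.0967]
tool_rot: [-3.121, -0.032, -1.267]
contact_force: [-0.3, 0.4, 0.5]
opening: 0.0918
```

```bash
python3 -m creep '[1,0,-0.004,0,0, 0.8,0,0,0,0, 0.72,0,0,0,0, 0.72,0,0,0,0]' 25; python3 -m creep '[0.6,0,0,0,0, 0.6,0,0,0,0, 0.6,0,0,0,0]' 25
```

```text
time: 15.58
tool_pos: [0.5065, -0.388, 0.0975]
tool_rot: [-3.12, -0.034, -1.267]
contact_force: [0.5, -0.8, -0.2]
opening: 0.0677
time: 15.95
tool_pos: [0.5068, -0.3881, 0.0977]
tool_rot: [-3.12, -0.034, -1.267]
contact_force: [0.4, 0.0, 0.1]
opening: 0.0629
```

```bash
python3 -m creep '[0.6,0,0,0,0, 0.6,0,0,0.02,0, 0.6,0,0,0.02,0]' 30; python3 - <<'E'
from h import *
from cell import telemetry, read_camera
for n,(x0,y0,w,h) in dict(side=(250,140,120,90),top=(310,150,120,90)).items():
    c=read_camera(n); pickle.dump(c,open(n+"9.pkl","wb"))
    cv2.imwrite(f"pics/{n}9.png",cv2.resize(c["image"][y0:y0+h,x0:x0+w,::-1],None,fx=5,fy=5,interpolation=cv2.INTER_CUBIC))
E
```

```text
time: 16.32
tool_pos: [0.5052, -0.3868, 0.1357]
tool_rot: [-3.123, -0.028, -1.267]
contact_force: [0.9, 0.6, -2.6]
opening: 0.063
```

View pics/side9.png

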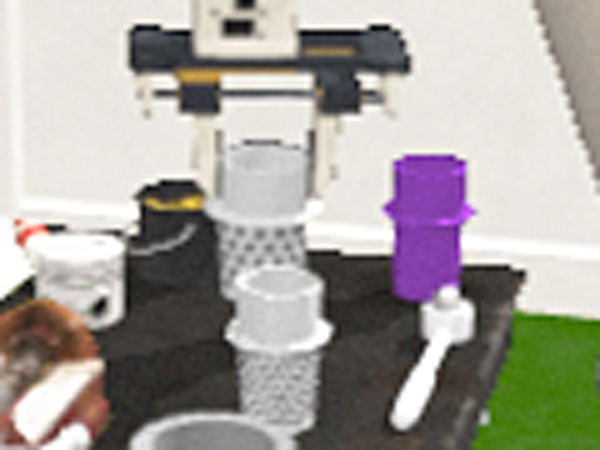

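View pics/top9.png

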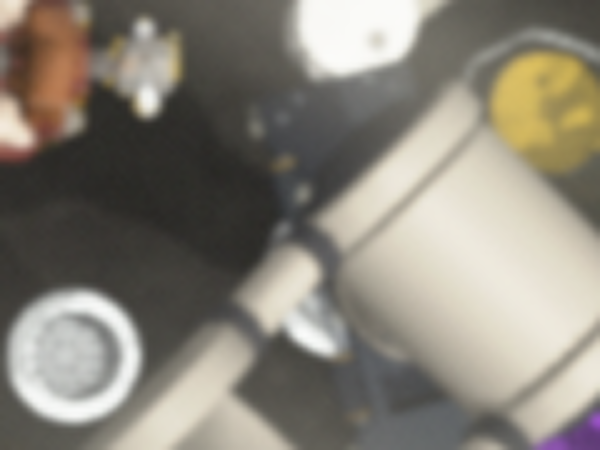

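```bash
python3 -m creep '[0.6,0,0,0.04,0, 0.6,0,0,0.04,0, 0.6,0,0.02,0.02,0, 0.6,-0.008,0.045,0,0, 0.6,-0.008,0.045,0,0, 0.6,-0.008,0.045,0,0, 0.6,-0.008,0.045,0,0, 0.6,-0.008,0.045,0,0, 0.6,-0.008,0.045,0,0, 0.6,-0.008,0.045,0,0, 0.6,-0.006,0.04,0,0, 0.6,0,0.01,0,0]'; python3 - <<'E'
from h import *
from cell import telemetry, read_camera
from scipy.spatial.transform import Rotation as Ro
o=telemetry.observe(); print(Ro.from_euler('xyz',o['tool_rot']).as_matrix()[:,2].round(4),o['qpos'].round(3))
for n,(x0,y0,w,h) in dict(side=(230,150,120,120),top=(170,170,120,90)).items():
    c=read_camera(n); pickle.dump(c,open(n+"10.pkl","wb"))
    cv2.imwrite(f"pics/{n}10.png",cv2.resize(c["image"][y0:y0+h,x0:x0+w,::-1],None,fx=5,fy=5,interpolation=cv2.INTER_CUBIC))
E
```

```text
time: 17.92
tool_pos: [0.4294, 0.0214, 0.2249]
tool_rot: [-3.136, -0.011, -1.265]
contact_force: [0.5, -0.5, -2.2]
opening: 0.0631
[ 0.0082 -0.0089 -0.9999] [-0.123  0.191  1.814 -0.009  1.127  2.716]
```

View pics/side10.png

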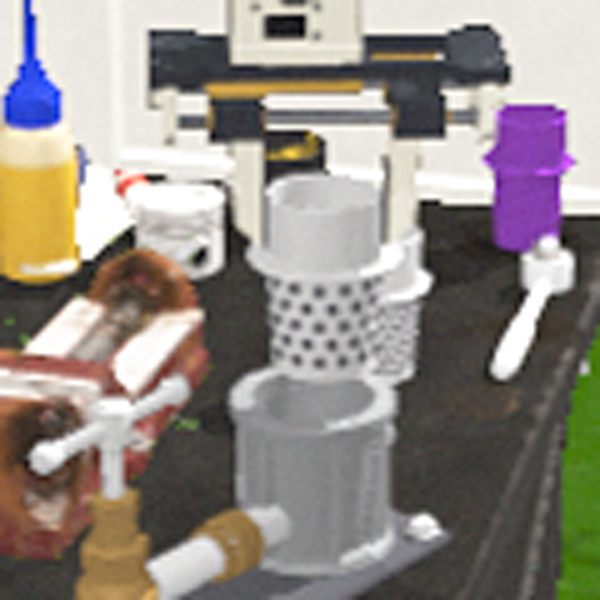

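View pics/top10.png

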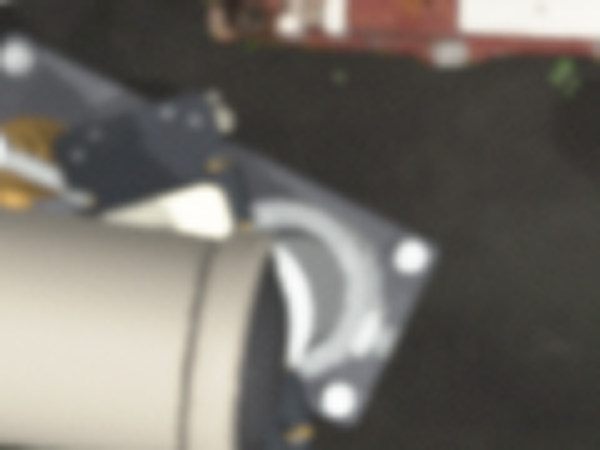

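```bash
python3 -m creep '[0.6,0.004,-0.008,0,0, 0.6,0.004,-0.008,-0.005,0, 0.6,0,0,0,0]'; python3 - <<'E'
from h import *
from cell import telemetry, read_camera
o=telemetry.observe(); p=o['tool_pos'];print(p)
f=lambda c,P,o:((proj(c,P)[0]-o+.5)*5-.5).round(1)
c=read_camera("side"); pickle.dump(c,open("side11.pkl","wb"));x0,y0=230,150
im=cv2.resize(c["image"][y0:y0+120,x0:x0+120,::-1],None,fx=5,fy=5,interpolation=cv2.INTER_CUBIC)
a=np.linspace(0,2*np.pi,60)
b=p+[0,-.002,-.0977]
for ctr,r,z in ((b,.042,b[2]+.064),(b,.032,b[2]+.1),(b,.028,b[2]),((.4377,.0018),.047,.1),((.4377,.0018),.035,.1)):
    q=((proj(c,np.c_[ctr[0]+r*np.cos(a),ctr[1]+r*np.sin(a),np.full(60,z)])-[x0,y0]+.5)*5-.5).astype(int)
    cv2.polylines(im,[q.reshape(-1,1,2)],True,(0,0,255),1)
cv2.imwrite("pics/side11.png",im)
E
```

```text
time: 18.4
tool_pos: [0.4392, 0.0005, 0.2191]
tool_rot: [-3.137, -0.012, -1.269]
contact_force: [-0.4, -1.1, -2.2]
opening: 0.063
[0.43921103 0.00053343 0.21906969]
```

View pics/side11.png

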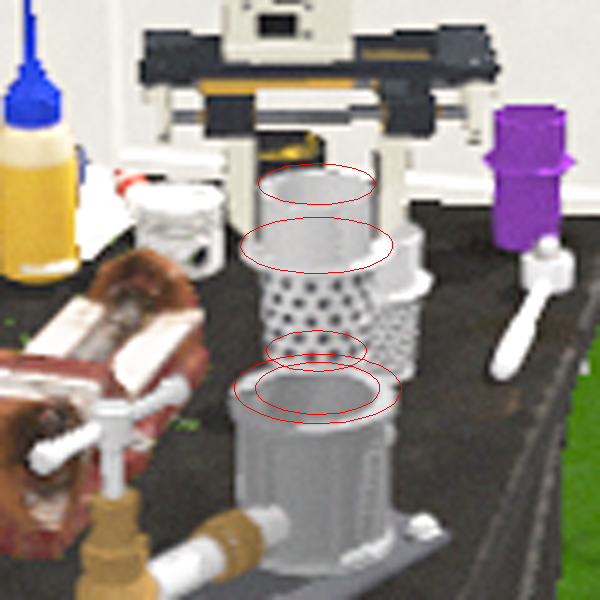

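```bash
python3 -m creep '[0.6,-0.001,0.003,0,0, 0.6,0,0,-0.012,0, 0.6,0,0,-0.012,0]'; python3 - <<'E'
from h import *
from cell import telemetry, read_camera
for n,(x0,y0,w,h) in dict(side=(230,150,120,120),top=(170,170,120,90)).items():
    c=read_camera(n); pickle.dump(c,open(n+"12.pkl","wb"))
    cv2.imwrite(f"pics/{n}12.png",cv2.resize(c["image"][y0:y0+h,x0:x0+w,::-1],None,fx=6 if n=="top" else 5,fy=6 if n=="top" else 5,interpolation=cv2.INTER_CUBIC))
E
```

```text
time: 18.82
tool_pos: [0.4384, 0.0035, 0.1944]
tool_rot: [-3.135, -0.013, -1.27]
contact_force: [-0.5, -0.2, -1.9]
opening: 0.0628
```

View pics/side12.png

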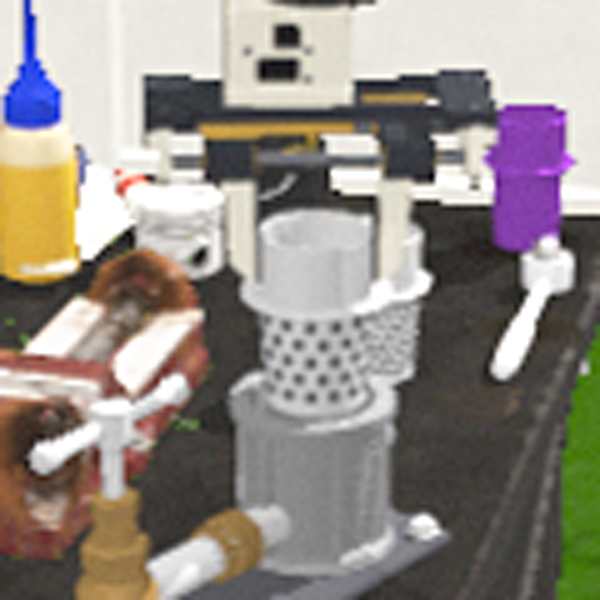

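View pics/top12.png

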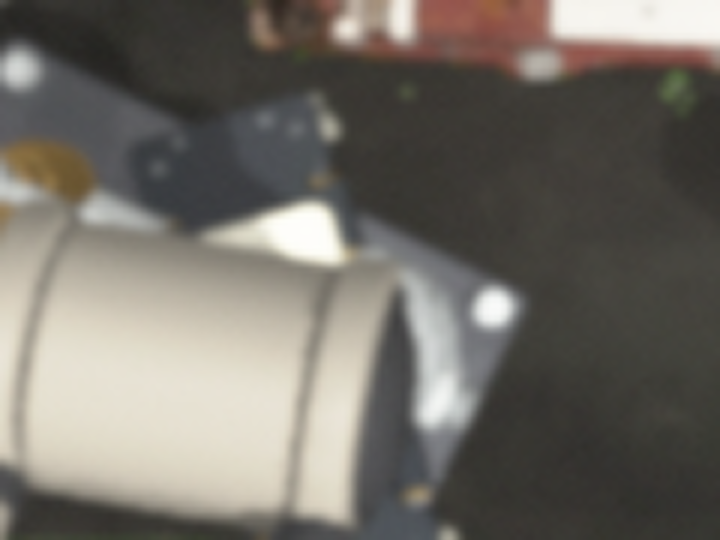

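```bash
python3 -m creep '[0.6,0,0,-0.01,0, 0.6,0,0,-0.01,0]';python3 -m creep '[0.6,0,0,-0.008,0, 0.6,0,0,-0.006,0]'
```

```text
time: 19.18
tool_pos: [0.438, 0.0037, 0.1729]
tool_rot: [-3.137, -0.012, -1.269]
contact_force: [-0.3, 0.7, -3.1]
opening: 0.0629
time: 19.42
tool_pos: [0.4378, 0.0038, 0.1574]
tool_rot: [-3.137, -0.012, -1.269]
contact_force: [0.6, -0.0, -2.6]
opening: 0.0628
```

```bash
python3 -m creep '[0.6,0,0,-0.007,0, 0.6,0,0,-0.005,0]';python3 -m creep '[0.6,0,0,-0.004,0]'
```

```text
time: 19.68
tool_pos: [0.4384, 0.0038, 0.1448]
tool_rot: [-3.136, -0.012, -1.269]
contact_force: [1.2, 0.6, -1.0]
opening: 0.0632
time: 19.8
tool_pos: [0.4387, 0.0039, 0.1407]
tool_rot: [-3.135, -0.012, -1.269]
contact_force: [0.6, 1.1, -1.3]
opening: 0.0629
```

```bash
python3 -m creep '[0.6,0,0,-0.002,0]';python3 -m creep '[0.6,0,0,-0.0015,0]';python3 -m creep '[0.6,0,0,-0.0015,0]'
```

```text
time: 19.92
tool_pos: [0.4389, 0.0039, 0.1386]
tool_rot: [-3.135, -0.012, -1.269]
contact_force: [1.2, 2.5, -1.8]
opening: 0.0629
time: 20.05
tool_pos: [0.439, 0.004, 0.1371]
tool_rot: [-3.135, -0.012, -1.269]
contact_force: [0.6, 1.6, -1.2]
opening: 0.063
time: 20.18
tool_pos: [0.4391, 0.0042, 0.1358]
tool_rot: [-3.134, -0.012, -1.27]
contact_force: [-2.3, 4.3, 10.2]
opening: 0.0628
```

Contact came at TCP z 0.1358 (10 N), and the predicted seat is 0.1357. Releasing.

```bash
python3 -m creep '[0.75,0,0,0,0, 0.85,0,0,0,0, 1,0,0,0,0, 1,0,0,0.02,0, 1,0,0,0.04,0, 1,0,0,0.04,0]'; python3 - <<'E'
from h import *
from cell import telemetry, read_camera
for n,(x0,y0,w,h) in dict(side=(230,150,120,120),top=(170,170,120,90)).items():
    c=read_camera(n); pickle.dump(c,open(n+"13.pkl","wb"))
    cv2.imwrite(f"pics/{n}13.png",cv2.resize(c["image"][y0:y0+h,x0:x0+w,::-1],None,fx=5,fy=5,interpolation=cv2.INTER_CUBIC))
E
```

```text
time: 20.92
tool_pos: [0.4366, 0.0038, 0.2358]
tool_rot: [3.141, -0.01, -1.269]
contact_force: [1.0, 0.2, -0.1]
opening: 0.0916
```

View pics/side13.png

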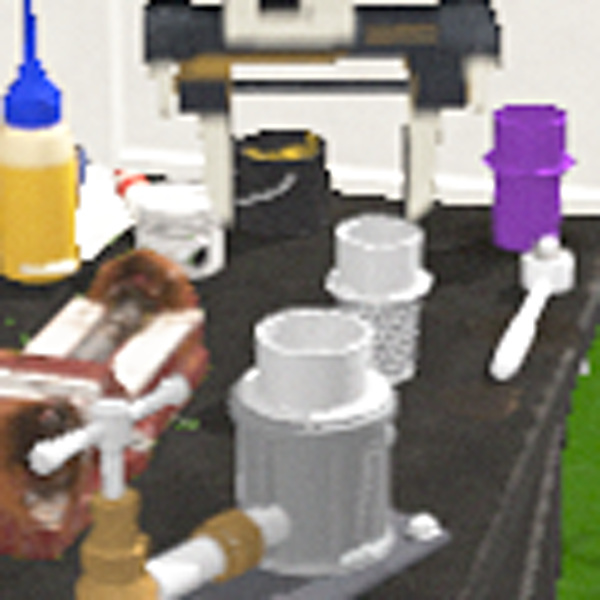

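The large basket sits with its flange down flat on the pot rim. Next, the small basket.

```bash
python3 -m creep '[1,0.004,-0.045,0,0, 1,0.005,-0.05,0,0, 1,0.005,-0.05,0,0, 1,0.005,-0.05,0,0, 1,0.005,-0.04,0,0, 1,0,-0.02,-0.02,0, 1,0,0,-0.03,0, 1,0,0,-0.03,0]'; python3 - <<'E'
from h import *
from cell import read_camera
for n,(x0,y0,w,h) in dict(side=(230,140,120,110),top=(170,170,200,90)).items():
    c=read_camera(n); pickle.dump(c,open(n+"14.pkl","wb"))
    f=5 if n=="side" else 4
    cv2.imwrite(f"pics/{n}14.png",cv2.resize(c["image"][y0:y0+h,x0:x0+w,::-1],None,fx=f,fy=f,interpolation=cv2.INTER_CUBIC))
E
```

```text
time: 22.02
tool_pos: [0.4615, -0.2605, 0.1531]
tool_rot: [-3.134, -0.014, -1.268]
contact_force: [0.3, -0.3, 1.0]
opening: 0.0917
```

View pics/side14.png

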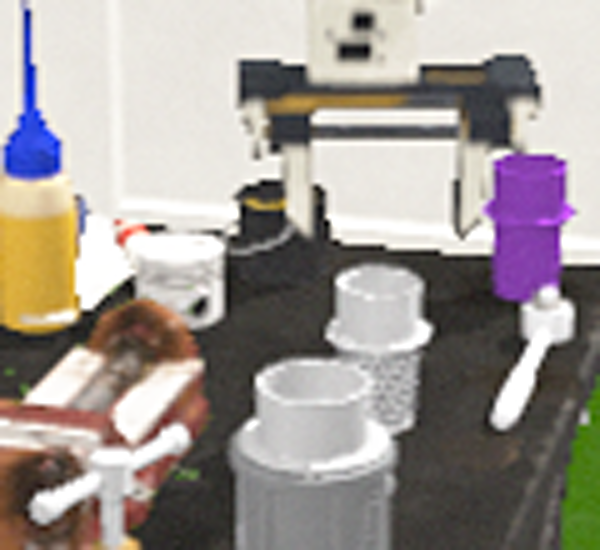

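View pics/top14.png

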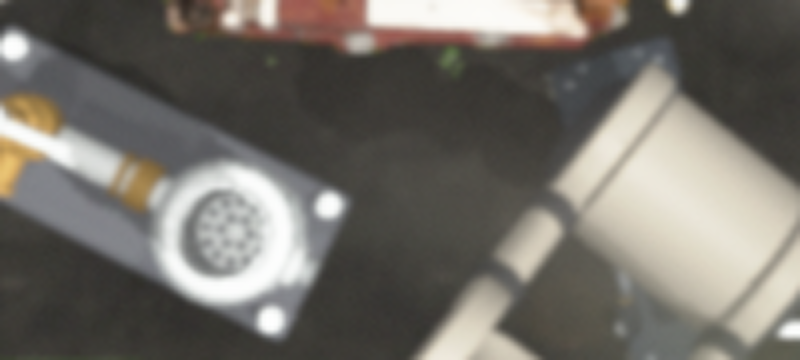

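```bash
python3 -m creep '[1,-0.0005,0.008,-0.02,0, 1,0,0.002,-0.02,0, 1,0,0.001,-0.01,0, 1,0,0,-0.004,0]'
```

```text
time: 22.62
tool_pos: [0.4606, -0.2485, 0.0983]
tool_rot: [-3.136, -0.011, -1.267]
contact_force: [-0.5, -0.1, 1.3]
opening: 0.0919
```

```bash
python3 -m creep '[0.8,0,-0.003,0,0, 0.65,0,0,-0.0005,0, 0.6,0,0,0,0, 0.5,0,0,0,0, 0.5,0,0,0,0, 0.5,0,0,0,0]' 28; python3 -m creep '[0.5,0,0,0,0, 0.5,0,0,0.02,0, 0.5,0,0,0.03,0]'
```

```text
time: 23.38
tool_pos: [0.4617, -0.2526, 0.0998]
tool_rot: [-3.134, -0.014, -1.268]
contact_force: [0.9, 0.5, -0.5]
opening: 0.0541
time: 23.75
tool_pos: [0.4599, -0.2513, 0.1481]
tool_rot: [-3.138, -0.008, -1.268]
contact_force: [0.8, -0.1, -2.0]
opening: 0.0536
```

```bash
python3 - <<'E'
from h import *
t=pickle.load(open("top14.pkl","rb"));s=pickle.load(open("side14.pkl","rb"))
im=cv2.resize(t["image"][195:260,190:260,::-1],None,fx=9,fy=9,interpolation=cv2.INTER_CUBIC)
a=np.linspace(0,2*np.pi,80)
for r,z,col in ((.032,.138,(0,0,255)),(.0295,.138,(255,0,0)),(.042,.104,(0,200,0))):
    q=((proj(t,np.c_[.439+r*np.cos(a),.002+r*np.sin(a),np.full(80,z)])-[190,195]+.5)*9-.5).astype(int)
    cv2.polylines(im,[q.reshape(-1,1,2)],True,col,1)
cv2.imwrite("pics/lr.png",im[:580])
E
```

View pics/lr.png

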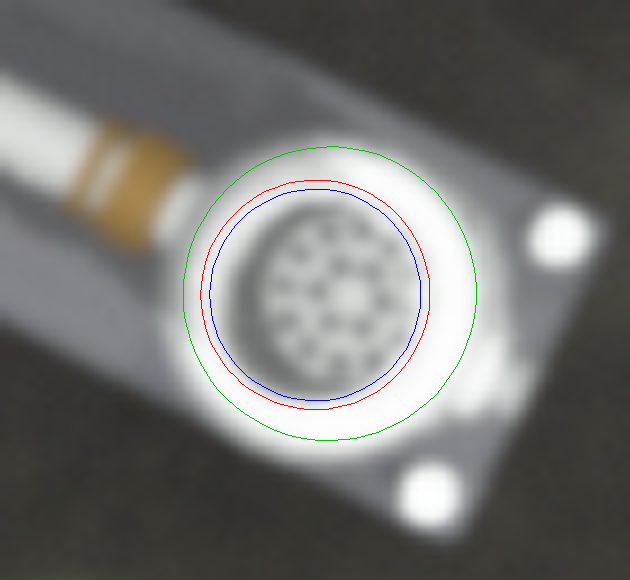

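```bash
python3 -m creep '[0.5,0,0,0.04,0, 0.5,0,0,0.04,0, 0.5,-0.002,0.02,0.03,0, 0.5,-0.004,0.045,0,0, 0.5,-0.004,0.045,0,0, 0.5,-0.004,0.045,0,0, 0.5,-0.004,0.045,0,0, 0.5,-0.002,0.035,0,0, 0.5,0,0.01,0,0, 0.5,0,0,0,0]'
```

```text
time: 25.0
tool_pos: [0.4363, 0.0003, 0.2614]
tool_rot: [-3.14, -0.008, -1.269]
contact_force: [-0.0, -0.4, -1.5]
opening: 0.0538
```

```bash
python3 -m creep '[0.5,0.002,0.0015,-0.01,0, 0.5,0,0,-0.008,0]'; python3 - <<'E'
from h import *
from cell import telemetry, read_camera
o=telemetry.observe(); p=o['tool_pos'];print(p)
c=read_camera("side"); pickle.dump(c,open("side15.pkl","wb"));x0,y0=250,150
im=cv2.resize(c["image"][y0:y0+100,x0:x0+100,::-1],None,fx=6,fy=6,interpolation=cv2.INTER_CUBIC)
cv2.imwrite("pics/side15r.png",im.copy())
a=np.linspace(0,2*np.pi,60)
b=p+[0,0,-.0999]
for ctr,r,z in ((b,.034,b[2]+.064),(b,.027,b[2]+.1),(b,.023,b[2]),((.4385,.0015),.032,.138),((.4385,.0015),.042,.104)):
    q=((proj(c,np.c_[ctr[0]+r*np.cos(a),ctr[1]+r*np.sin(a),np.full(60,z)])-[x0,y0]+.5)*6-.5).astype(int)
    cv2.polylines(im,[q.reshape(-1,1,2)],True,(0,0,255),1)
cv2.imwrite("pics/side15.png",im)
E
```

```text
time: 25.25
tool_pos: [0.4389, 0.0001, 0.2424]
tool_rot: [-3.14, -0.009, -1.271]
contact_force: [0.3, 0.6, -1.9]
opening: 0.054
[4.38909062e-01 1.08172956e-04 2.42432128e-01]
```

View pics/side15.png

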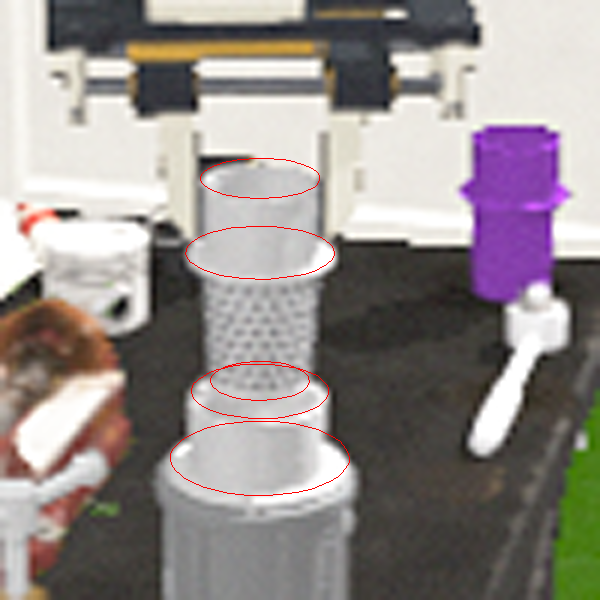

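View pics/side15r.png

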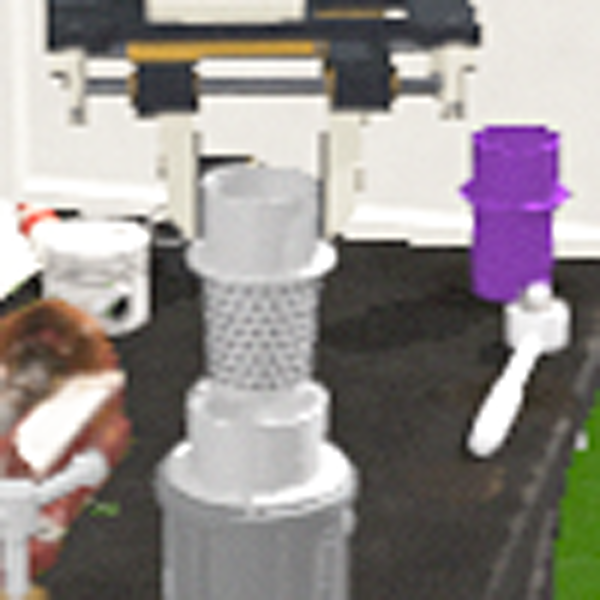

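```bash
python3 -m creep '[0.5,0.0005,0.0018,-0.004,0, 0.5,0,0,-0.008,0, 0.5,0,0,-0.008,0]'; python3 -m creep '[0.5,0,0,-0.008,0, 0.5,0,0,-0.006,0]'
```

```text
time: 25.68
tool_pos: [0.4391, 0.0011, 0.22]
tool_rot: [3.142, -0.008, -1.273]
contact_force: [0.4, -0.0, -1.8]
opening: 0.0542
time: 25.92
tool_pos: [0.4389, 0.0011, 0.2047]
tool_rot: [3.141, -0.008, -1.273]
contact_force: [-0.5, 1.1, -2.7]
opening: 0.0541
```

```bash
python3 -m creep '[0.5,0.0003,0.0005,-0.008,0, 0.5,0,0,-0.006,0]'; python3 -m creep '[0.5,0,0,-0.005,0]'; python3 -m creep '[0.5,0,0,-0.004,0]'
```

```text
time: 26.18
tool_pos: [0.4393, 0.0016, 0.1898]
tool_rot: [3.141, -0.008, -1.273]
contact_force: [0.8, -1.6, -2.4]
opening: 0.0545
time: 26.3
tool_pos: [0.4393, 0.0017, 0.1844]
tool_rot: [3.141, -0.008, -1.273]
contact_force: [-0.2, -0.3, -1.6]
opening: 0.054
time: 26.42
tool_pos: [0.4393, 0.0017, 0.18]
tool_rot: [3.141, -0.008, -1.273]
contact_force: [0.5, -0.2, -1.9]
opening: 0.0542
```

```bash
python3 -m creep '[0.5,0,0,-0.002,0]'; python3 -m creep '[0.5,0,0,-0.0015,0]';python3 -m creep '[0.5,0,0,-0.0012,0]'
```

```text
time: 26.55
tool_pos: [0.4393, 0.0017, 0.1778]
tool_rot: [3.141, -0.008, -1.273]
contact_force: [-0.4, -0.1, -1.9]
opening: 0.0537
time: 26.68
tool_pos: [0.4393, 0.0017, 0.1763]
tool_rot: [3.141, -0.008, -1.273]
contact_force: [0.1, 0.6, -0.9]
opening: 0.0544
time: 26.8
tool_pos: [0.4394, 0.0017, 0.1757]
tool_rot: [3.142, -0.008, -1.273]
contact_force: [-3.8, 2.1, 13.0]
opening: 0.0538
```

Contact at 0.1757, against a predicted 0.1758. Releasing and moving clear.

```bash
python3 -m creep '[0.65,0,0,0,0, 0.75,0,0,0,0, 0.9,0,0,0,0, 0.9,0,0,0.02,0, 0.9,0,0,0.04,0, 0.9,0,0,0.05,0, 0.9,0,-0.055,0,0, 0.9,0,-0.055,0,0, 0.9,0,-0.055,0,0, 0.9,0,-0.055,0,0, 0.9,0,-0.03,0,0, 0.9,0,0,0,0]'; python3 - <<'E'
from h import *
from cell import telemetry, read_camera
for n in ("side","top"):
    c=read_camera(n); pickle.dump(c,open(n+"16.pkl","wb"))
    x0,y0,w,h=(200,130,160,120) if n=="side" else (140,150,160,120)
    cv2.imwrite(f"pics/{n}16.png",cv2.resize(c["image"][y0:y0+h+ (20 if n=='side' else 0),x0:x0+w,::-1],None,fx=4.2,fy=4.2,interpolation=cv2.INTER_CUBIC))
    cv2.imwrite(f"pics/{n}16f.png",c["image"][:,:,::-1])
E
```

```text
time: 28.3
tool_pos: [0.4392, -0.2557, 0.2903]
tool_rot: [-3.138, -0.012, -1.269]
contact_force: [-0.3, -0.8, -0.7]
opening: 0.0825
```

View pics/side16.png

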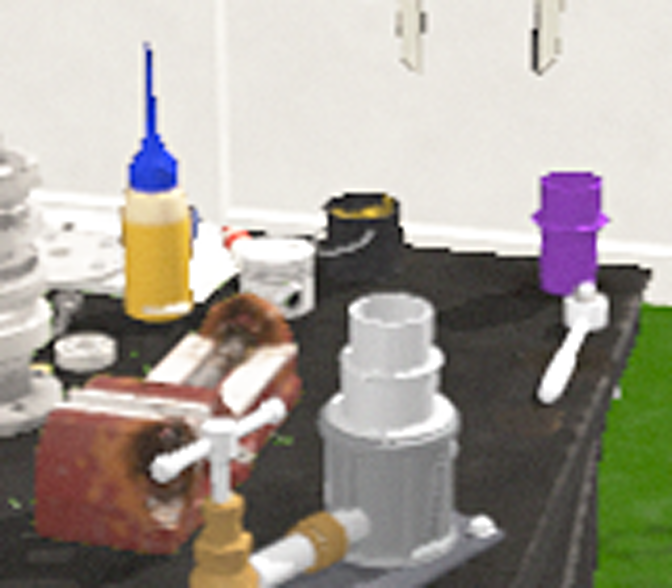

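View pics/top16.png

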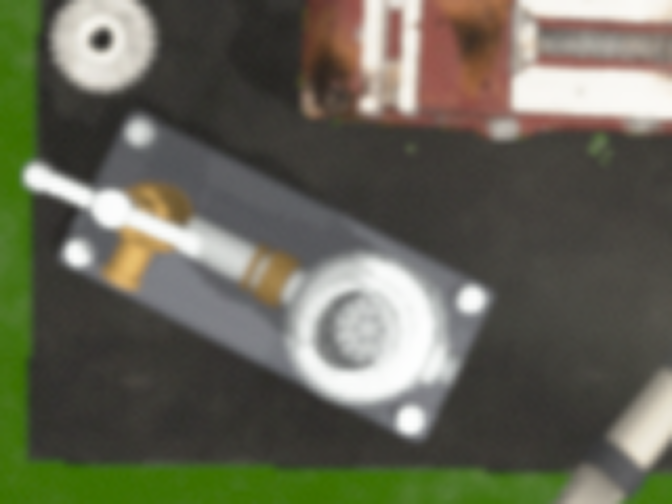

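View pics/top16f.png

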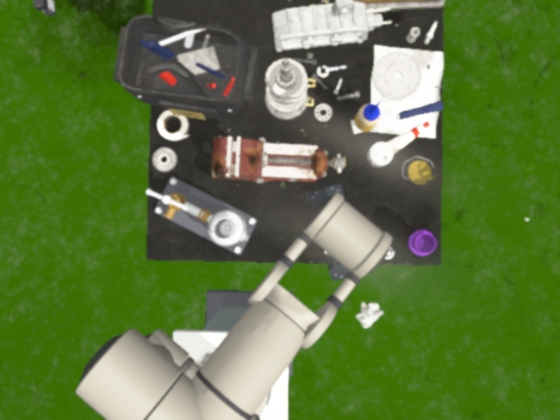

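```bash
python3 - <<'E'
from h import *
t=pickle.load(open("top16.pkl","rb"));x0,y0,w,h=140,185,60,40
cv2.imwrite("pics/bar.png",cv2.resize(t["image"][y0:y0+h,x0:x0+w,::-1],None,fx=13,fy=13,interpolation=cv2.INTER_CUBIC))
Z=lambda u,v:(140+(u+.5)/4.2-.5,150+(v+.5)/4.2-.5)
b=[onz(t,Z(*p),.016) for p in ((140,132),(471,298),(77,253),(410,420))]
for i,j in ((0,1),(2,3)):
    d=b[i]-b[j]; print(np.arctan2(d[1],d[0]),np.linalg.norm(d))
for i,j in ((0,2),(1,3)):
    d=b[i]-b[j]; print(np.arctan2(d[1],d[0])+np.pi/2,np.linalg.norm(d))
d=onz(t,Z(35,176),.14)-onz(t,Z(195,243),.14); print('bar',np.arctan2(d[1],d[0]),np.linalg.norm(d))
E
```

```text
1.1250233620884418 0.24321676499342648
1.12689990131747 0.24439943589470386
1.112727356890355 0.0892998602823936
1.1259716051583535 0.08883452474524674
bar 1.1938784910282474 0.1045677623800401
```

View pics/bar.png

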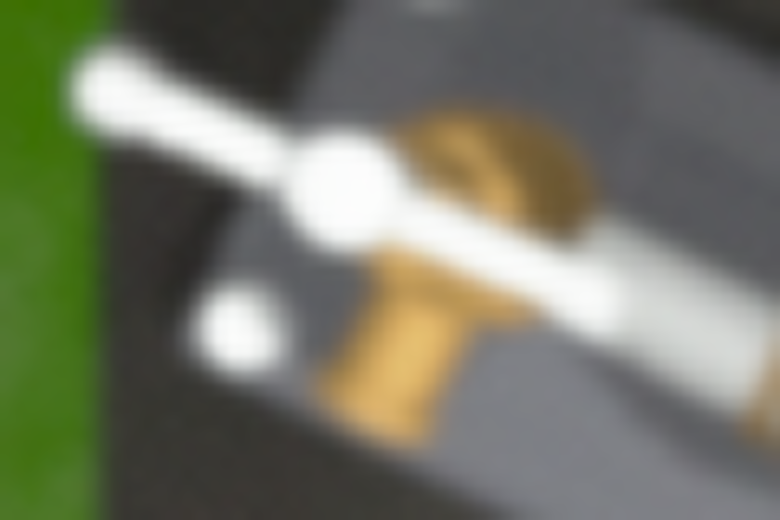

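The baskets are both nested and level. The bar, though, reads about 0.05 rad short of the strainer axis in both views. I have plenty of time, so I'll re-seat the valve with an aligned grip on end a.

```bash
python3 - <<'E'
from h import *
t=pickle.load(open("top16.pkl","rb"));Z=lambda u,v:(140+(u+.5)/13-.5,185+(v+.5)/13-.5)
a=onz(t,Z(112,90),.1405);b=onz(t,Z(590,298),.1405);d=a-b;print(a,b,(a+b)/2,np.arctan2(d[1],d[0]),np.linalg.norm(d))
E
python3 -m creep '[0.25,0.006,0.036,0,0.185, 0.25,0.006,0.036,0,0.185, 0.25,0.006,0.036,0,0.185, 0.25,0.006,0.036,0,0.185, 0.25,0.006,0.036,0,0.185, 0.25,0.006,0.036,0,0.185, 0.25,0.006,0.036,0,0.185, 0.25,0.006,0.036,0,0.185, 0.25,0.006,0.036,0,0.185, 0.25,0.006,0.036,0,0.185, 0.25,0.006,0.036,0,0.185, 0.25,0.006,0.03,0,0.185]' 15
```

```text
[0.52567518 0.19647102 0.1405    ] [0.48702384 0.10262151 0.1405    ] [0.50634951 0.14954626 0.1405    ] 1.1801216110882562 0.10149708540552882
time: 29.9
tool_pos: [0.5044, 0.2025, 0.2932]
tool_rot: [-3.135, -0.014, 0.989]
contact_force: [0.4, 0.2, -0.4]
opening: 0.0233
```

```bash
python3 -m creep '[0.25,0.008,-0.013,-0.04,0.17, 0.25,0.006,-0.012,-0.04,0.015, 0.25,0,0,-0.02,0]'
```

```text
time: 30.28
tool_pos: [0.5161, 0.1846, 0.1931]
tool_rot: [-3.139, -0.018, 1.194]
contact_force: [0.6, 0.4, -0.2]
opening: 0.0228
```

```bash
python3 -m creep '[0.25,0.0025,-0.0055,-0.01,-0.01, 0.25,0,0,-0.004,0]'; python3 - <<'E'
from h import *
from cell import read_camera
c=read_camera("side"); x0,y0,w,h=(200,165,130,100)
cv2.imwrite("pics/side17.png",cv2.resize(c["image"][y0:y0+h,x0:x0+w,::-1],None,fx=5,fy=5,interpolation=cv2.INTER_CUBIC))
E
```

```text
time: 30.52
tool_pos: [0.5169, 0.1806, 0.1783]
tool_rot: [-3.137, -0.017, 1.186]
contact_force: [0.1, -0.6, 1.2]
opening: 0.023
```

View pics/side17.png

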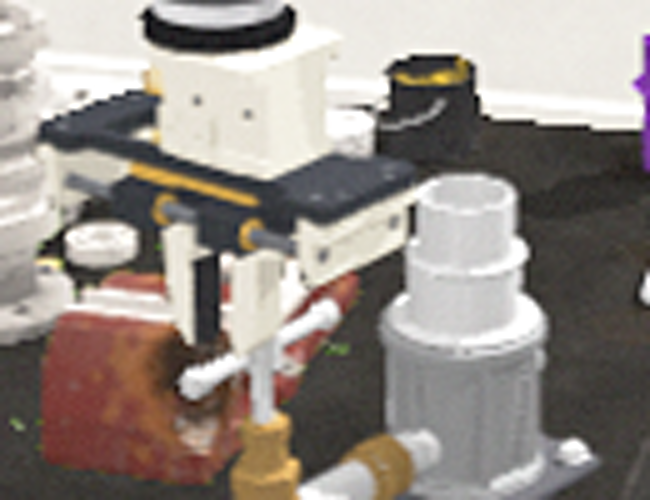

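```bash
python3 -m creep '[0.25,0.0012,-0.0005,-0.015,0, 0.25,0,0,-0.012,0, 0.18,0,0,-0.002,0, 0.18,0,0,0,0]'
```

```text
time: 31.08
tool_pos: [0.5185, 0.1807, 0.1485]
tool_rot: [-3.139, -0.019, 1.187]
contact_force: [-0.6, 0.7, -0.6]
opening: 0.0166
```

```bash
python3 -m creep '[0.18,0.0025,-0.001,0,0]'; python3 -m creep '[0.18,0.0025,-0.001,0,0]'; python3 -m creep '[0.18,0.0025,-0.001,0,-0.03]'
```

```text
time: 31.2
tool_pos: [0.5212, 0.1797, 0.1488]
tool_rot: [-3.139, -0.019, 1.187]
contact_force: [-0.1, -0.2, -0.2]
opening: 0.0167
time: 31.32
tool_pos: [0.5236, 0.1788, 0.149]
tool_rot: [-3.138, -0.019, 1.187]
contact_force: [-4.4, 2.3, -0.6]
opening: 0.0167
time: 31.45
tool_pos: [0.5252, 0.1782, 0.1488]
tool_rot: [-3.136, -0.019, 1.155]
contact_force: [-8.8, 4.3, 2.2]
opening: 0.0163
```

```bash
python3 -m creep '[0.18,0.0025,-0.001,0,-0.02]'; python3 -m creep '[0.18,0.003,-0.0012,0,-0.01]'; python3 -m creep '[0.18,0.003,-0.0012,0,0]'
```

```text
time: 31.58
tool_pos: [0.5254, 0.1779, 0.1485]
tool_rot: [-3.13, -0.017, 1.133]
contact_force: [-12.6, 5.5, 5.9]
opening: 0.0166
time: 31.7
tool_pos: [0.5254, 0.1778, 0.1484]
tool_rot: [-3.123, -0.016, 1.121]
contact_force: [-12.4, 6.0, 7.0]
opening: 0.0166
time: 31.82
tool_pos: [0.5255, 0.1778, 0.1483]
tool_rot: [-3.116, -0.014, 1.121]
contact_force: [-11.8, 5.6, 6.6]
opening: 0.0167
```

```bash
python3 -m creep '[0.22,-0.003,0.0012,0,0, 0.25,0,0,0,0, 0.25,0,0,0.03,0, 0.25,0,0,0.05,0, 0.25,0,0,0.05,0, 0.3,-0.02,-0.055,0,0, 0.3,-0.01,-0.06,0,0, 0.3,0,-0.06,0,0, 0.3,0,-0.06,0,0, 0.3,0,-0.06,0,0, 0.3,0,-0.05,0,0, 0.3,0,0,0,0]'; python3 - <<'E'
from h import *
from cell import read_camera
c=read_camera("top"); pickle.dump(c,open("top18.pkl","wb")); x0,y0,w,h=140,185,60,40
cv2.imwrite("pics/bar2.png",cv2.resize(c["image"][y0:y0+h,x0:x0+w,::-1],None,fx=13,fy=13,interpolation=cv2.INTER_CUBIC))
cv2.imwrite("pics/top18.png",c["image"][:,:,::-1])
c=read_camera("side"); pickle.dump(c,open("side18.pkl","wb")); x0,y0,w,h=(200,165,130,100)
cv2.imwrite("pics/side18.png",cv2.resize(c["image"][y0:y0+h,x0:x0+w,::-1],None,fx=5,fy=5,interpolation=cv2.INTER_CUBIC))
E
```

```text
time: 33.33
tool_pos: [0.4951, -0.1806, 0.2853]
tool_rot: [-3.136, -0.014, 1.114]
contact_force: [1.0, 0.6, 0.1]
opening: 0.0276
```

View pics/bar2.png

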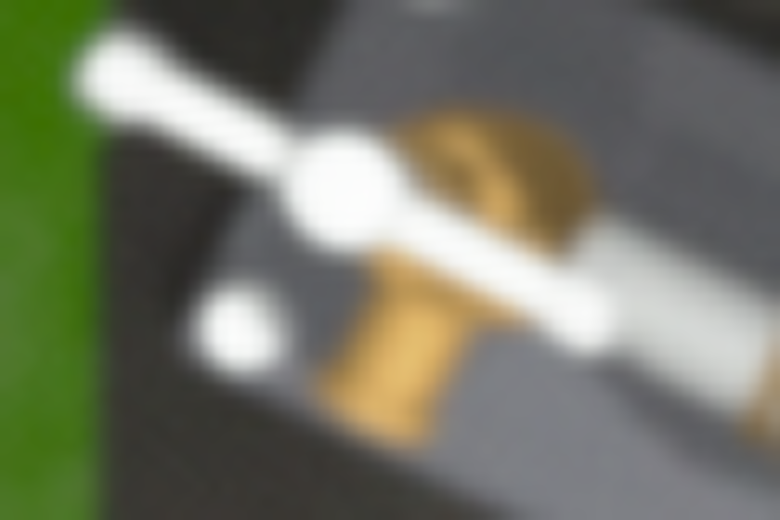

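View pics/side18.png

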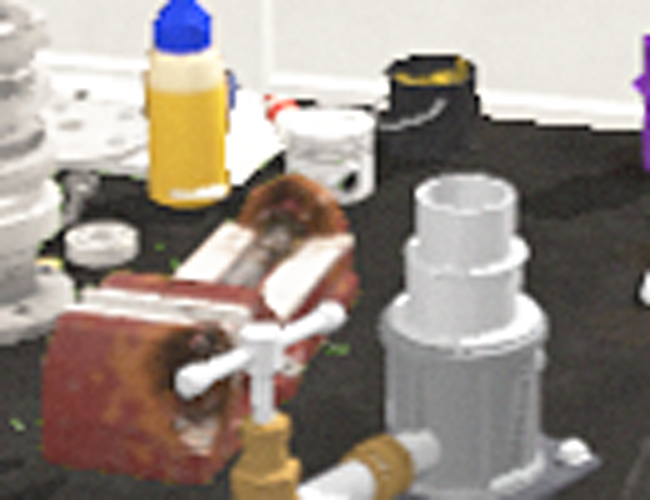

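View pics/top18.png

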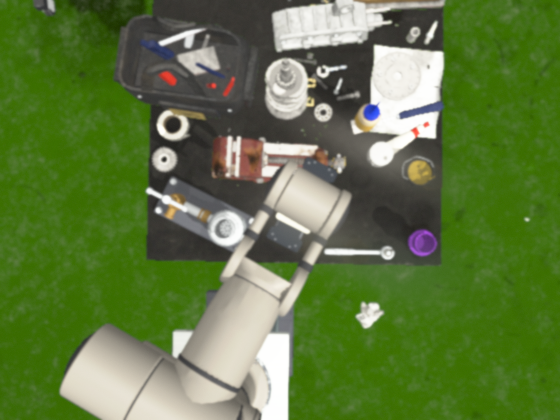

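The bar now slopes 27.4° in the top picture, against 26.6° for the strainer axis, so it is shut. The baskets sit level, and the ratchet, gear, piston and purple basket are at the same pixels as at the start.

```bash
python3 -c "
from cell import workorder; print(workorder.hand_in())"
```

```text
the job is handed in; nothing more can be done
None
```

The drain valve is screwed shut and both baskets are nested in the pot. I handed the job in at about 33 s of the 72 s allowed.

- **Valve:** I turned the T-handle clockwise until the force rose to about 23 N. A later look showed it still about 0.05 rad open. After both baskets were in, I pushed it again until it stopped moving under about 14 N. That means the last 0.05 rad of the valve came after the baskets, slightly out of the order asked. In the last top picture the bar lies within about 1° of the strainer's axis.
- **Baskets:** The large basket touched down with the tool at 135.8 mm (expected 135.7 mm). The small one touched down at 175.7 mm (expected 175.8 mm). In the last pictures both flanges look level on their rims.
- **Other things on the bench:** The gear, piston, ratchet and purple look-alike show no visible shift in the pictures. The gripper was clear of everything at hand-in.

**What went wrong or disagreed:**
- **Tool tilt:** Turning the valve left the tool tilted by more than 5°. I first tried to level it by pressing the fingertips on bare bench, which reached 115 N at the wrist (limit 120 N) and did not help. I then levelled it by pushing the fingertips against the inside of the empty pot at about 20 N.
- **Side camera:** It read about 1.5 px off from the top view for the pot and baskets. I positioned from the top view and used the side view mainly for relative checks.

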